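# Fetch the brackets from under the guard and weigh them together

## Robot

A 6-joint arm with a two-finger parallel gripper is mounted at the origin on the work surface. World frame = base frame: x ahead of the robot, y to its left, z up, the work surface at z = 0. Lengths are in mm, angles in degrees, forces in N, time in s.
With the tool pointing down it reaches from about 350 to 850 mm from the base axis. Payload 8.1 kg.
Tool frame: the origin (TCP) lies midway between the tips of the shut fingers; the grasp point (between the pads) lies 19 mm behind it; z points along the fingers, y is the direction in which the jaws open and shut (so a half turn about z gives the same grasp; the last joint's range is limited). The gripper opens to 85 mm and grips with 20 to 120 N. Pads are 22 mm wide; open, the fingers measure 114 mm over their backs; the gripper's body (76 mm by 85 mm) begins 54 mm behind the grasp point. The pads swing forward as they close: fully open they stand 13 mm farther back than shut.
Start: joints at [-76.455, 7.471, 85.268, -0, 87.261, -4.893], TCP at [189.785, -569.199, 231.292] pointing down, gripper open.
Joint ranges: [-169.43, 169.43], [-51.17, 129.36], [1.28, 143.12], [-76.62, 256.62], [0, 156.53], [-152.29, 152.29]. Speed limits (degrees/s): [136.94, 136.94, 159.86, 180, 180, 180].

## Interface

Orientations are given as [roll, pitch, yaw] about the fixed x, y, z axes, in that order (R = Rz(yaw) Ry(pitch) Rx(roll)).
In Python, from bench import telemetry, snapshot, camera_params, job gives the robot as it stands. The module is installed in compiled form; this text tells all that it offers.
- The arm moves only by the shell command python3 -m jog 'ROWS' [FORCE]. ROWS is JSON, a list that holds one entry, the list of rows, each a list of 7 numbers: the shift along the tool's x, y, z in units of 50 mm (1.0 is 50 mm), then the turn, a rotation vector about the tool's x, y, z in units of 2 pi rad (1.0 is 2 pi rad), then the opening, from 0 (shut) to 1 (fully open). In form: [[[dx, dy, dz, rx, ry, rz, claw], ...]]. A call has 1 to 12 rows; each row shifts and turns the commanded pose from where the row before left it, along the tool's axes as they then stand; what a row does not reach is not made up. A row lasts 1/8 s, in which the tool goes at most 62.5 mm and 10.7 degrees, less where a joint would pass 70% of its speed; a pose out of reach is approached as far as the arm can. A call with a number of a shift or a turn outside -1 to 1 is refused whole. A call with a gripper value outside its range is refused whole. The fingers move at their own pace and stop on an object; FORCE is the grip in N (left out, the last holds). Time passes only in rows, so rows that do not move let the fingers close. It gives the time, the measured TCP pose, the force and the opening at its end, in the units of the state.
- telemetry.sense(): the state, without advancing time (a new reading comes with each control period).
- snapshot(name): name is "scene" or "top" or "wrist"; returns (picture, depth): 420x560x3 uint8, red, green, blue; 420x560 float32, mm along the optical axis (not along the pixel's ray), 0 where there is no reading.
- camera_params(name): a dict with "K" (3x3 intrinsics, pixels), "extrinsics" (4x4, takes a point from camera to world coordinates). Camera axes: x right, y down, z forward; pixel columns grow to the right and rows downward; lengths in mm; the calibration is good to about 2 mm. A picture is of the moment at which its call begins: read the wrist's pose just before it. camera_params takes no time and is no camera call; for the wrist camera it gives the pose at the moment of the call.
- job.hand_in(): hands the job in, once; it reports no verdict.
The state is a dict: "time": time; "joint_pos": joint angles; "qd": joint speeds; "joint_efforts": joint torques, N m; "tool_pos": TCP position; "tcp_rot": TCP orientation; "ft_force": force on the tool from outside, world axes, zero at the start; "wrist_torque": the same for the moment, N m; "finger_gap": finger opening in mm.
Only numpy, scipy, OpenCV 4.12 (cv2) and the standard library are available. Lean on these libraries where they do the work, as an engineer would, in place of code of your own. Each camera call takes 0.05 s, during which the arm holds its last target. There are 200 camera calls.

## Task

Weigh all the steel brackets together: use the hooked rod to draw out every bracket that has slid under the bar guard (keep your fingers off them while they are under it), and hang each bracket that is there on a hook of its own on the spring scale. When they have hung untouched and still for a couple of seconds, and not before, swing the scale's brake lever upright to hold the reading. Leave the hooked rod lying wholly on its black mat, and do not disturb the other things on the desk.

Things in the scene. Friction and masses are not known exactly. Their poses are not given: they have to be found in the camera images.
- guard: fixed roof of 8 mm steel bars 98 to 106 mm above the desk, 500 mm wide (y), 200 mm deep (x), over a white socket strip 60 mm high whose front is at x 165 mm. Origin: on the desk under the middle of its front edge; x points in, away from the robot. Open at front and sides; posts only at the rear corners (x 200, y +-240). Things under it (x above 0) cannot be gripped
- rod: hooked rod: wooden handle 110 x 24 x 24 mm (x -55 to 55), then a 10 mm round metal bar, centreline to x 150, bent square into a hook leg along y from 0 to 65 mm. Origin: middle of the handle's underside; x towards the hook, y the way the hook points, z up; handle and bar centrelines lie 12 mm above the underside. 160 g, balances 15 mm ahead of the origin. Lies on the mat at first
- rod_butt (a point): handle end of the rod, mid-height (rod x -55 mm)
- rod_corner (a point): the bend of the hook, on the bar's centreline (rod x 150, y 0)
- rod_tip (a point): end of the hook leg, on its centreline (rod x 150, y 65 mm; metal goes on 5 mm further)
- mat: fixed black rubber mat where the rod belongs, 130 mm (x) x 280 mm (y) x 4 mm. Origin: centre of its underside, on the desk
- scale_beam (a joint): how far the spring scale's crossbar has sunk, m: 0 empty, grows downwards to at most 0.09; spring 300 N/m, so about 10 mm for one bracket; it bobs for a second or two after each change of load
- brake_lever (a joint): the scale's brake lever, rad: 100 mm steel arm with a 24 mm black ball knob, 180 mm to the right (-y) of the scale's middle hook. 0 leans 45 degrees towards the robot, 0.785 is upright, at most 1.3 (away from the robot). Starts leaning towards the robot, stays where it is left; 1.2 N at the knob moves it. It turns about the y axis
- lever_knob (a point): centre of the lever's ball knob, 100 mm from the pivot; the pivot lies 35 mm above the desk and at the same y
- hook1 (a point): right (-y) hook of the spring scale's crossbar, 204 mm above the desk when empty, lower when loaded: an 8 mm wire running level along x. The point is on top of the wire, midway between the crossbar (30 mm further in +x, no higher than this point) and the upturned tip (30 mm towards the robot, 10 mm higher than this point). Hooks are 85 mm apart
- hook2 (a point): middle hook of the spring scale's crossbar, 204 mm above the desk when empty, lower when loaded: an 8 mm wire running level along x. The point is on top of the wire, midway between the crossbar (30 mm further in +x, no higher than this point) and the upturned tip (30 mm towards the robot, 10 mm higher than this point). Hooks are 85 mm apart
- hook3 (a point): left (+y) hook of the spring scale's crossbar, 204 mm above the desk when empty, lower when loaded: an 8 mm wire running level along x. The point is on top of the wire, midway between the crossbar (30 mm further in +x, no higher than this point) and the upturned tip (30 mm towards the robot, 10 mm higher than this point). Hooks are 85 mm apart
- bracket1: steel bracket, 86 mm tall, about 300 g (2 or 3 are there). Origin: centre of its foot's underside, z up. Foot 60 x 60 x 12 mm; on it an upright plate 10 mm thick (x), 60 mm wide (y), with a window 36 x 36 mm (z 12 to 48) through along x; at z 60 to 86 it is a solid tab 40 mm wide, to be gripped from above across its 10 mm, at about z 72. Hangs with the hook through the window
- bracket1_eye (a point): middle of the window's upper edge, 48 mm above the foot's underside: rests on the hook's top when hung
- bracket2: steel bracket, 86 mm tall, about 300 g (2 or 3 are there). Origin: centre of its foot's underside, z up. Foot 60 x 60 x 12 mm; on it an upright plate 10 mm thick (x), 60 mm wide (y), with a window 36 x 36 mm (z 12 to 48) through along x; at z 60 to 86 it is a solid tab 40 mm wide, to be gripped from above across its 10 mm, at about z 72. Hangs with the hook through the window
- bracket2_eye (a point): middle of the window's upper edge, 48 mm above the foot's underside: rests on the hook's top when hung
- bracket3: steel bracket, 86 mm tall, about 300 g (2 or 3 are there). Origin: centre of its foot's underside, z up. Foot 60 x 60 x 12 mm; on it an upright plate 10 mm thick (x), 60 mm wide (y), with a window 36 x 36 mm (z 12 to 48) through along x; at z 60 to 86 it is a solid tab 40 mm wide, to be gripped from above across its 10 mm, at about z 72. Hangs with the hook through the window
- bracket3_eye (a point): middle of the window's upper edge, 48 mm above the foot's underside: rests on the hook's top when hung
- flask: bystander, to be left alone: lidded drinking bottle 66 mm across, 200 mm tall, standing. Origin: centre of its underside
- canister: bystander, to be left alone: round can 70 mm across, 190 mm tall, standing. Origin: centre of its underside
- phone: bystander, to be left alone: black phone 150 x 74 x 10 mm, lying flat, long side along its x. Origin: centre of its underside
- eraser: bystander, to be left alone: grey felt board eraser 50 x 110 x 30 mm. Origin: centre of its underside
- mug: bystander, to be left alone: white mug 80 mm across, 90 mm tall, handle to its +y. Origin: centre of its underside
- tape: bystander, to be left alone: cardboard roll of tape 90 mm across, 24 mm high, lying flat. Origin: centre of its underside
Mind the look-alikes: they are no part of the job. Leave any orange look-alike of the bracket2 alone. Leave any purple look-alike of the bracket1 alone.

How it is judged:
By the outcome, as a careful person would: the job done as asked, in the order asked, and still so for the second after the job is handed in, with the robot touching nothing.
Of bracket1, bracket2, bracket3 only 2 to 3 are there at a start; the rules pass over those that are not, and their reading is None.
At some moment in a run one of rod may be knocked a few centimetres aside while the robot is not near it.
It also fails if it takes over 210 s, if anything falls off the work surface, if the arm or the gripper's body presses on something with over 40 N, if the wrist force passes 120 N, or if a joint passes its speed limit or range.

## Working session

There is one attempt and no reset: what is moved stays moved. The work goes in short steps, Python scripts to look and compute and a shell command to move; the robot and the scene stay as the last step left them, time stands still between calls to the robot, and variables do not carry over. Pictures are saved under pics/ and viewed, about 12 in all and at most 16, crops included, and the job is handed in when it is done.

```bash
mkdir -p pics
cat > h.py <<'E'
import numpy as np, cv2
from bench import telemetry, snapshot, camera_params, job
def shot(name,tag):
    P=camera_params(name); im,d=snapshot(name)
    np.savez(f'pics/{tag}.npz',im=im,d=d,K=P['K'],E=P['extrinsics'])
    cv2.imwrite(f'pics/{tag}.png',cv2.cvtColor(im,cv2.COLOR_RGB2BGR)); return load(tag)
def load(tag):
    z=np.load(f'pics/{tag}.npz'); return {k:z[k] for k in z}
def ray(S,u,v):
    r=S['E'][:3,:3]@np.linalg.inv(S['K'])@np.array([u,v,1.]); return S['E'][:3,3],r
def onz(S,u,v,z):
    o,r=ray(S,u,v); return o+r*(z-o[2])/r[2]
def pt(S,u,v):
    o,r=ray(S,u,v); return o+r*float(S['d'][int(round(v)),int(round(u))])
def cloud(S):
    h,w=S['d'].shape; u,v=np.meshgrid(np.arange(w),np.arange(h))
    r=np.stack([u,v,np.ones_like(u)],-1)@np.linalg.inv(S['K']).T@S['E'][:3,:3].T
    return S['E'][:3,3]+r*S['d'][...,None]
def proj(S,p):
    c=np.linalg.inv(S['E'])@np.append(p,1); q=S['K']@c[:3]; return q[:2]/q[2]
E
python3 - <<'E'
from h import *
for n in('scene','top'):
    S=shot(n,n+'0'); print(n,S['E'].round(2).tolist(),S['K'].round(1).tolist())
s=telemetry.sense();print(s)
E
```

```text
scene [[0.07, 0.74, -0.67, 1230.1], [1.0, -0.04, 0.06, -114.33], [0.01, -0.67, -0.74, 927.29], [0.0, 0.0, 0.0, 1.0]] [[379.6, 0.0, 282.9], [0.0, 379.6, 213.4], [0.0, 0.0, 1.0]]
top [[-0.03, -0.98, 0.2, 226.79], [-1.0, 0.03, -0.01, -45.98], [0.0, -0.2, -0.98, 1616.56], [0.0, 0.0, 0.0, 1.0]] [[512.8, 0.0, 284.2], [0.0, 512.8, 215.4], [0.0, 0.0, 1.0]]
{'time': 0.1, 'joint_pos': array([-7.64567598e+01,  7.51070096e+00,  8.53236720e+01,  1.29895080e-03,
        8.72624773e+01, -4.89310606e+00]), 'qd': array([ 0.0771085 , -0.14885383, -0.14743958, -0.03234213,  0.06132033,
        0.01335294]), 'joint_efforts': array([ 9.42429324e-04, -5.70955038e+01, -5.01942444e+01, -1.75450873e-04,
        8.18614120e-03, -3.57077973e-06]), 'tool_pos': array([ 189.66090396, -568.70495207,  230.34411614]), 'tcp_rot': array([-1.79903613e+02, -9.55367027e-03,  1.84362751e+01]), 'ft_force': array([-0.14248881, -0.29049709, -0.33973648]), 'wrist_torque': array([0.03222758, 0.01271675, 0.03787998]), 'finger_gap': 85.45436027411634}
```

View pics/scene0.png

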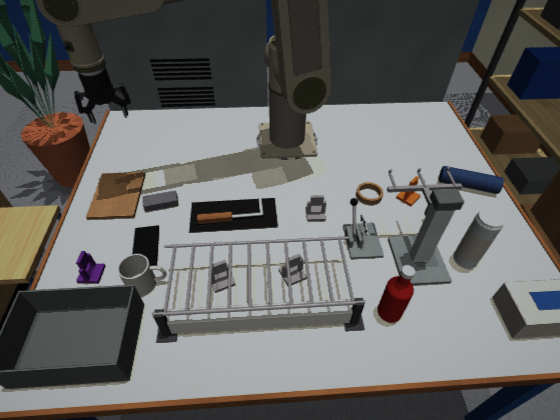

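View pics/top0.png

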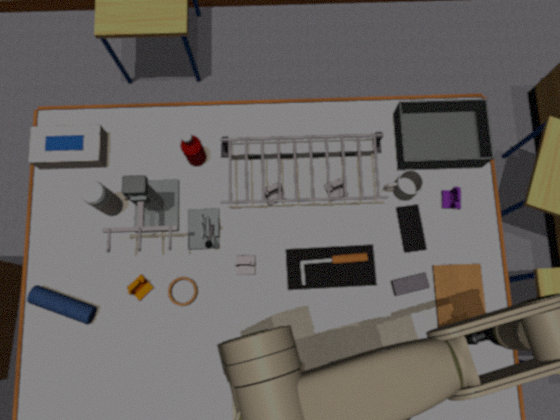

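The scene view shows three grey brackets: one free at (316,207), two under the guard at (221,274) and (293,268). The look-alikes are purple at (90,267) and orange at (409,191), both to be left alone. The rod lies on the mat at (230,214), the scale is at (425,215) and the lever at (355,225). Next: measure these and enlarge the view.

Run:
```python
from h import *
T=load('top0');S=load('scene0')
for n,u,v in [('freebr',245,264),('brA',273,192),('brB',336,187),('guardFL',222,205),('guardFR',387,201),('butt',367,257),('corner',303,262),('tip',303,283),('matTL',286,249),('matBR',375,287),('orange',140,288),('hookbar',140,230),('knob',209,243),('eraser',410,284),('phone',410,228),('tape',183,291)]:
    print(n,onz(T,u,v,12).round(0)[:2],pt(T,u,v).round(0))
im=cv2.cvtColor(T['im'],cv2.COLOR_RGB2BGR)[120:320,80:400]
cv2.imwrite('pics/topc.png',cv2.resize(im,(800,500),interpolation=cv2.INTER_CUBIC))
im=cv2.cvtColor(S['im'],cv2.COLOR_RGB2BGR)[150:330,140:500]
cv2.imwrite('pics/scc.png',cv2.resize(im,(800,400),interpolation=cv2.INTER_CUBIC))
```

```text
freebr [407.  64.] [401.  60.  71.]
brA [637. -30.] [628. -30.  47.]
brB [ 647. -234.] [ 634. -228.   61.]
guardFL [599. 135.] [602. 136.   1.]
guardFR [ 595. -396.] [ 598. -399.   -1.]
butt [ 417. -319.] [ 415. -317.   24.]
corner [ 408. -117.] [ 406. -117.   26.]
tip [ 342. -115.] [ 342. -115.   18.]
matTL [451. -66.] [452. -66.  -1.]
matBR [ 322. -338.] [ 323. -341.   -2.]
orange [344. 391.] [343. 391.  14.]
hookbar [526. 395.] [490. 342. 205.]
knob [478. 177.] [461. 162. 120.]
eraser [ 328. -448.] [ 327. -443.   30.]
phone [ 505. -462.] [ 505. -463.    9.]
tape [330. 258.] [331. 260.  -1.]
```

View pics/topc.png

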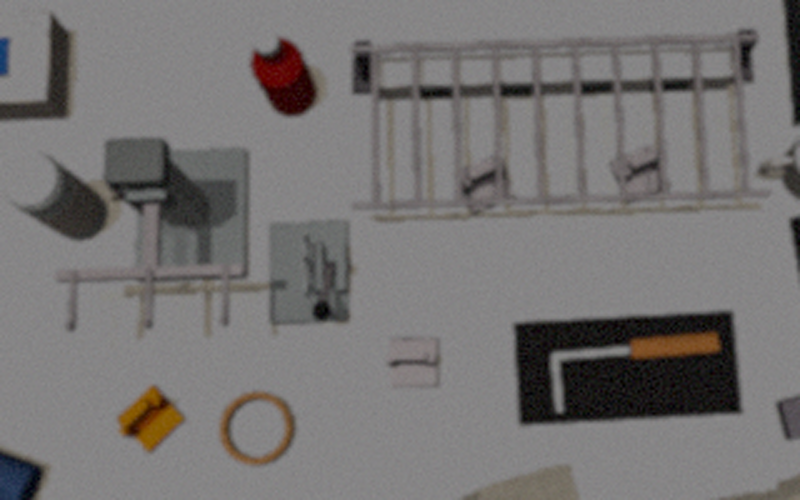

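View pics/scc.png

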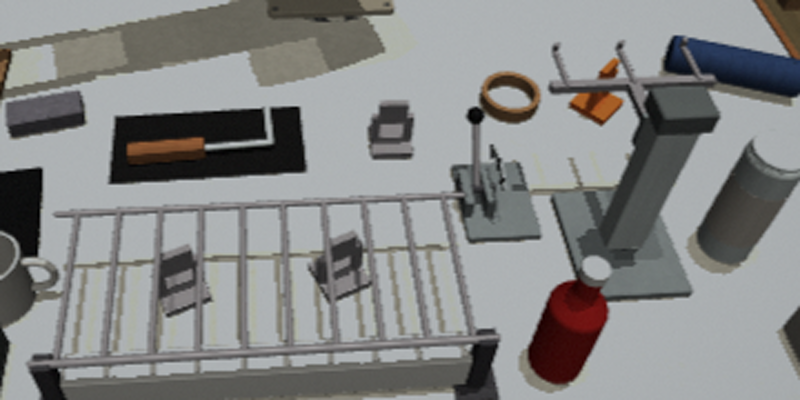

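Top crop: rod handle at (675,347), shank running left, hook leg hanging towards the robot at (557,385). Brackets sit at (485,183), (637,170) and (413,362, free). Scene crop: three real grey brackets confirmed, with the orange and purple ones being decoys. Now numbers for the rod, guard and brackets.

Run:
```python
from h import *
T=load('top0');S=load('scene0')
hsv=cv2.cvtColor(T['im'],cv2.COLOR_RGB2HSV)
m=((hsv[...,0]<18)&(hsv[...,1]>120)&(hsv[...,2]>60)).astype(np.uint8)*255
m[:, :328]=0;m[:,370:]=0;m[:250]=0;m[:270][:250]=0;m[270:]=0
r=cv2.minAreaRect(cv2.findNonZero(m));print(r)
b=cv2.boxPoints(r);print([onz(T,*p,28).round(0)[:2].tolist() for p in b], 'centre',onz(T,*r[0],28))
for n,u,v in [('FL',222,202),('FR',388,198),('RL',224,138),('RR',381,135)]: print(n,onz(T,u,v,102).round(0))
C=cloud(T);D=cloud(S)
for nm,Q in(('top',C),('scene',D)):
    P=Q.reshape(-1,3); 
    def f(x0,x1,y0,y1,z0,z1):
        k=(P[:,0]>x0)&(P[:,0]<x1)&(P[:,1]>y0)&(P[:,1]<y1)&(P[:,2]>z0)&(P[:,2]<z1)
        return P[k]
    for n,bx in dict(free=(360,450,20,110,66,90),A=(590,690,-90,30,64,90),B=(590,690,-290,-170,64,90),Afoot=(590,690,-90,30,6,20),Bfoot=(590,690,-290,-170,6,20),freefoot=(360,450,20,110,6,20),knob=(420,500,120,210,95,140),cross=(380,620,200,480,188,222),head=(400,700,200,480,230,400),mug=(560,720,-500,-340,60,100),canister=(500,760,300,480,150,190),flask=(500,760,180,300,170,205)).items():
        q=f(*bx)
        if len(q)>3:
            print(nm,n,len(q),'mean',q.mean(0).round(0),'lo',np.percentile(q,2,0).round(0),'hi',np.percentile(q,98,0).round(0),'ang',round(cv2.minAreaRect(q[:,:2].astype(np.float32))[2],1),np.round(cv2.minAreaRect(q[:,:2].astype(np.float32))[1]))
```

```text
((349.3893737792969, 257.78277587890625), (8.872502326965332, 35.39947509765625), 84.80557250976562)
[[425.0, -206.0], [431.0, -316.0], [404.0, -317.0], [397.0, -207.0]] centre [ 414.26440424 -261.63743368   28.        ]
FL [588. 124. 102.]
FR [ 584. -380.  102.]
RL [792. 116. 102.]
RR [ 786. -373.  102.]
top free 47 mean [404.  64.  82.] lo [400.  44.  71.] hi [409.  83.  89.] ang 88.3 [39.  9.]
top A 54 mean [631. -31.  82.] lo [621. -47.  67.] hi [642. -12.  89.] ang 22.0 [13. 46.]
top B 52 mean [ 638. -230.   82.] lo [ 630. -249.   66.] hi [ 649. -213.   90.] ang 21.1 [11. 43.]
top Afoot 190 mean [630. -34.  11.] lo [594. -80.   6.] hi [682.  19.  19.] ang 3.1 [ 96. 112.]
top Bfoot 204 mean [ 638. -230.   12.] lo [ 603. -269.    6.] hi [ 682. -182.   18.] ang 2.7 [ 97. 112.]
top freefoot 289 mean [403.  64.  12.] lo [374.  24.   6.] hi [433. 102.  19.] ang 88.7 [87. 88.]
top knob 58 mean [460. 163. 116.] lo [449. 154.  98.] hi [476. 174. 125.] ang 86.1 [20. 30.]
top cross 925 mean [518. 354. 201.] lo [436. 250. 189.] hi [615. 476. 218.] ang 0.2 [188. 241.]
top head 513 mean [602.
[... 855 characters left out ...]
. 60.]
scene freefoot 220 mean [411.  59.  11.] lo [377.  30.   7.] hi [435.  88.  18.] ang 88.4 [61. 60.]
scene knob 60 mean [464. 159. 112.] lo [452. 150.  97.] hi [474. 171. 122.] ang 49.2 [19. 23.]
scene cross 800 mean [513. 344. 198.] lo [436. 241. 188.] hi [618. 472. 217.] ang 0.1 [189. 245.]
scene head 676 mean [613. 336. 265.] lo [583. 308. 232.] hi [631. 370. 276.] ang 89.2 [66. 52.]
scene mug 802 mean [ 657. -458.   79.] lo [ 600. -497.   61.] hi [ 713. -396.   99.] ang 55.0 [102. 181.]
scene canister 669 mean [616. 409. 174.] lo [576. 315. 151.] hi [643. 479. 190.] ang 0.1 [145. 179.]
scene flask 73 mean [616. 242. 196.] lo [500. 202. 187.] hi [760. 298. 201.] ang 74.2 [ 60. 276.]
```

```bash
cat >> h.py <<'E'
def go(x,y,z,yaw=None,grip=False):
    "print shift to target in tool axes (units) as tool stands, tool vertical assumed; also yaw turn"
    s=telemetry.sense(); p=s['tool_pos']; R=np.radians(s['tcp_rot'])
    from scipy.spatial.transform import Rotation as Ro
    M=Ro.from_euler('xyz',s['tcp_rot'],degrees=True)
    d=M.inv().apply(np.array([x,y,z])-p)/50
    print('t',round(s['time'],1),'tcp',p.round(1),s['tcp_rot'].round(1),'F',s['ft_force'].round(1),'gap',round(float(s['finger_gap']),1),'-> units',d.round(2))
    if yaw is not None:
        r=(M.inv()*Ro.from_euler('xyz',[180,0,yaw],degrees=True)).as_rotvec()/(2*np.pi)
        print('  turn',r.round(4)); N=Ro.from_euler('xyz',[180,0,yaw],degrees=True)
        print('  units after turn',(N.inv().apply(np.array([x,y,z])-p)/50).round(2))
E
python3 -m jog '[[[0,0,0,0,0,-0.0259,1],[0,0,0,0,0,-0.0259,1],[0,0,0,0,0,-0.0259,1],[0,0,0,0,0,-0.0259,1],[0,0,0,0,0,-0.0259,1],[0,0,0,0,0,-0.0259,1],[0,0,0,0,0,-0.0259,1],[0,0,0,0,0,-0.0259,1]]]'
python3 -m jog '[[[0.67,0.53,0,0,0,0,1],[0.67,0.53,0,0,0,0,1],[0.67,0.53,0.2,0,0,0,1],[0.67,0.53,0.2,0,0,0,1],[0.67,0.53,0.3,0,0,0,1],[0.67,0.53,0.3,0,0,0,1],[0.67,0.53,0.3,0,0,0,1],[0.67,0.53,0.3,0,0,0,1],[0.67,0.53,0.3,0,0,0,1],[0,0,0,0,0,0,1]]]'
python3 - <<'E'
from h import *
go(414,-254,120,93)
W=shot('wrist','w1')
hsv=cv2.cvtColor(W['im'],cv2.COLOR_RGB2HSV)
m=((hsv[...,0]<18)&(hsv[...,1]>120)&(hsv[...,2]>60)).astype(np.uint8)*255
c=max(cv2.findContours(m,0,1)[0],key=cv2.contourArea);r=cv2.minAreaRect(c);print(r)
b=cv2.boxPoints(r);P=np.array([onz(W,*p,28)[:2] for p in b]);print(P.round(1).tolist(),P.mean(0).round(1))
E
```

```text
time: 1.1
tool_pos: [189.7, -568.9, 230.6]
tcp_rot: [-180.0, -0.1, 93.3]
ft_force: [0.2, 0.2, 0.8]
finger_gap: 85.1
time: 2.35
tool_pos: [412.1, -252.5, 134.4]
tcp_rot: [-179.9, -0.2, 93.2]
ft_force: [-0.5, -0.9, -0.4]
finger_gap: 85.3
t 2.4 tcp [ 412.1 -252.5  134.4] [-179.9   -0.2   93.2] F [-0.5 -0.9 -0.4] gap 85.3 -> units [-0.03  0.04  0.29]
  turn [-0.0004 -0.0004  0.0007]
  units after turn [-0.03  0.04  0.29]
((277.0, 212.0), (34.0, 144.0), 0.0)
[[404.1, -318.3], [399.2, -207.4], [422.2, -206.1], [430.4, -316.8]] [ 414.  -262.1]
```

View pics/w1.png

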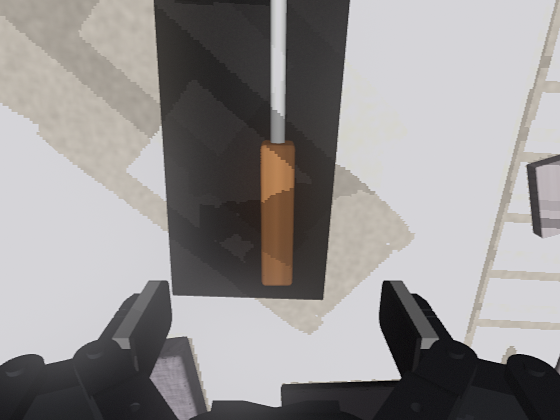

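The handle at (277,212) is aligned with the jaws. Descend and grip.

```bash
python3 -m jog '[[[-0.03,0.03,0.5,0,0,0,0.6],[0,0,0.5,0,0,0,0.6],[0,0,0.5,0,0,0,0.6],[0,0,0.5,0,0,0,0.6],[0,0,0.3,0,0,0,0.6],[0,0,0.24,0,0,0,0.6],[0,0,0,0,0,0,0.6]]]' 90
python3 -m jog '[[[0,0,0,0,0,0,0.1],[0,0,0,0,0,0,0.1],[0,0,0,0,0,0,0.1],[0,0,0,0,0,0,0.1],[0,0,0,0,0,0,0.1]]]' 100
python3 -m jog '[[[0,0,-0.5,0,0,0,0.1],[0,0,-0.5,0,0,0,0.1],[0,0,-0.5,0,0,0,0.1],[0,0,-0.5,0,0,0,0.1],[0,0,0,0,0,0.02595,0.1],[0,0,0,0,0,0.02595,0.1],[0,0,0,0,0,0.02595,0.1],[0,0,0,0,0,0.02595,0.1],[0,0,0,0,0,0.02595,0.1],[0,0,0,0,0,0.02595,0.1]]]'
python3 -m jog '[[[0,0,0,0,0,0.02595,0.1],[0,0,0,0,0,0.02595,0.1],[0,0,0,0,0,0.02595,0.1],[0,0,0,0,0,0.02595,0.1],[0,0,0,0,0,0,0.1]]]'
python3 - <<'E'
from h import *
go(425,-358,100,0)
E
```

```text
time: 3.28
tool_pos: [413.1, -256.9, 8.8]
tcp_rot: [-179.9, -0.0, 93.0]
ft_force: [0.4, 0.4, -0.3]
finger_gap: 50.9
time: 3.9
tool_pos: [414.5, -257.6, 10.6]
tcp_rot: [179.9, 0.1, 93.0]
ft_force: [-1.5, 1.1, 6.9]
finger_gap: 21.9
time: 5.15
tool_pos: [413.5, -256.8, 109.4]
tcp_rot: [180.0, 0.0, 36.7]
ft_force: [-0.5, -0.4, -2.1]
finger_gap: 22.0
time: 5.78
tool_pos: [413.5, -256.8, 109.3]
tcp_rot: [-180.0, 0.0, -0.3]
ft_force: [0.3, 0.7, -2.0]
finger_gap: 21.7
t 5.8 tcp [ 413.5 -256.8  109.3] [-180.     0.    -0.3] F [ 0.3  0.7 -2. ] gap 21.7 -> units [0.24 2.02 0.19]
  turn [-0.      0.     -0.0009]
  units after turn [0.23 2.02 0.19]
```

```bash
python3 -m jog '[[[0,0.5,0,0,0,0,0.1],[0,0.5,0.1,0,0,0,0.1],[0,0.5,0.3,0,0,0,0.1],[0,0.5,0.4,0,0,0,0.1],[0,0,0.5,0,0,0,0.1],[0,0,0,0,0,0,0.1]]]'
python3 - <<'E'
from h import *
go(425,-358,19,0)
T=shot('top','t2');W=shot('wrist','w2')
C=cloud(T);P=C.reshape(-1,3);k=(P[:,0]>470)&(P[:,0]<585)&(P[:,1]>-420)&(P[:,1]<-250)&(P[:,2]>16)&(P[:,2]<75);q=P[k]
print(len(q));print(q[::max(1,len(q)//25)].round(0).tolist())
E
```

```text
time: 6.52
tool_pos: [411.3, -355.5, 41.9]
tcp_rot: [-179.8, 0.2, -0.2]
ft_force: [-1.1, 0.6, -2.3]
finger_gap: 22.0
t 6.5 tcp [ 411.3 -355.5   41.9] [-179.8    0.2   -0.2] F [-1.1  0.6 -2.3] gap 22.0 -> units [0.28 0.05 0.46]
  turn [-0.0006  0.0006 -0.0006]
  units after turn [0.27 0.05 0.46]
132
[[562.0, -312.0, 42.0], [560.0, -326.0, 49.0], [559.0, -342.0, 49.0], [560.0, -359.0, 43.0], [557.0, -300.0, 50.0], [556.0, -316.0, 54.0], [555.0, -331.0, 55.0], [555.0, -347.0, 53.0], [554.0, -288.0, 51.0], [553.0, -303.0, 53.0], [553.0, -318.0, 53.0], [552.0, -334.0, 55.0], [553.0, -351.0, 48.0], [552.0, -294.0, 47.0], [550.0, -309.0, 52.0], [551.0, -326.0, 44.0], [546.0, -349.0, 53.0], [542.0, -355.0, 54.0], [540.0, -359.0, 49.0], [533.0, -352.0, 49.0], [530.0, -359.0, 47.0], [523.0, -354.0, 55.0], [518.0, -351.0, 49.0], [514.0, -357.0, 51.0], [507.0, -353.0, 54.0], [502.0, -350.0, 50.0], [495.0, -350.0, 49.0]]
```

View pics/w2.png

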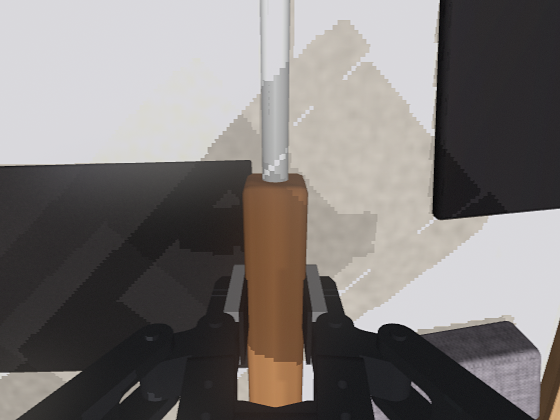

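The rod is held level and straight; its leg is at x=TCP+145 with centre z=TCP+5.5. The leg enters beside bracket B and moves in behind its plate.

```bash
python3 -m jog '[[[0,0.03,0.47,0,0,0,0.1],[0.4,0,0,0,0,0,0.1],[0.4,0,0,0,0,0,0.1],[0.4,0,0,0,0,0,0.1],[0.4,0,0,0,0,0,0.1],[0.4,0,0,0,0,0,0.1],[0.48,0,0,0,0,0,0.1],[0,0,0,0,0,0,0.1]]]'
python3 -m jog '[[[0,-0.3,0,0,0,0,0.1],[0,-0.3,0,0,0,0,0.1],[0,-0.3,0,0,0,0,0.1],[0,-0.3,0,0,0,0,0.1],[0,-0.3,0,0,0,0,0.1],[0,-0.15,0,0,0,0,0.1],[0,0,0,0,0,0,0.1]]]'
python3 - <<'E'
from h import *
go(535,-274,18.5,0)
T=shot('top','t3')
im=cv2.cvtColor(T['im'],cv2.COLOR_RGB2BGR)[130:290,210:430]
cv2.imwrite('pics/t3c.png',cv2.resize(im,None,fx=3.5,fy=3.5,interpolation=cv2.INTER_CUBIC))
E
```

```text
time: 7.62
tool_pos: [539.4, -359.5, 22.9]
tcp_rot: [179.9, -0.2, -0.2]
ft_force: [0.1, 0.2, -2.0]
finger_gap: 21.8
time: 8.5
tool_pos: [537.5, -276.2, 20.8]
tcp_rot: [180.0, 0.0, -0.3]
ft_force: [-0.5, -0.2, -1.9]
finger_gap: 21.7
t 8.5 tcp [ 537.5 -276.2   20.8] [180.    0.   -0.3] F [-0.5 -0.2 -1.9] gap 21.7 -> units [-0.05 -0.04  0.05]
  turn [ 0.     0.    -0.001]
  units after turn [-0.05 -0.04  0.05]
```

View pics/t3c.png

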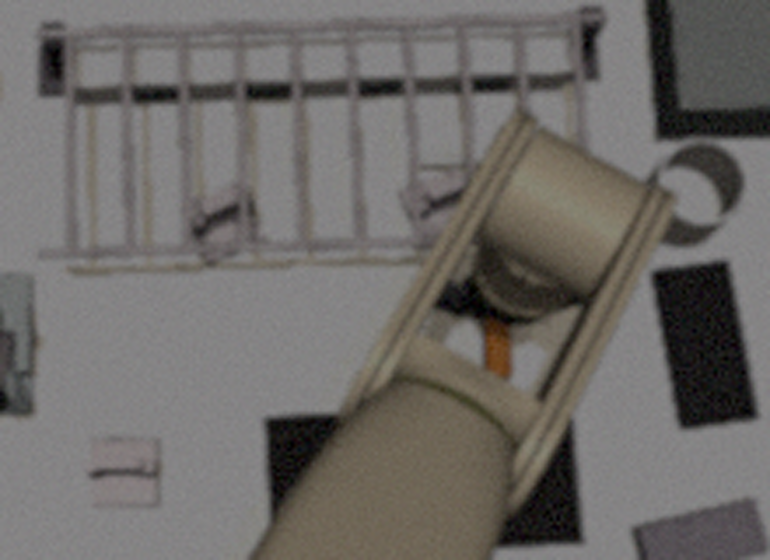

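The leg shows at (440,165), behind B's plate at (440,205). Pull.

```bash
python3 -m jog '[[[-0.12,0,0,0,0,0,0.1],[-0.2,0,0,0,0,0,0.1],[-0.2,0,0,0,0,0,0.1],[-0.2,0,0,0,0,0,0.1],[-0.2,0,0,0,0,0,0.1],[-0.2,0,0,0,0,0,0.1],[-0.2,0,0,0,0,0,0.1],[-0.2,0,0,0,0,0,0.1],[-0.2,0,0,0,0,0,0.1],[-0.2,0,0,0,0,0,0.1],[-0.2,0,0,0,0,0,0.1],[-0.2,0,0,0,0,0,0.1]]]'
python3 -m jog '[[[-0.2,0,0,0,0,0,0.1],[-0.2,0,0,0,0,0,0.1],[-0.2,0,0,0,0,0,0.1],[-0.2,0,0,0,0,0,0.1],[-0.2,0,0,0,0,0,0.1],[-0.06,0,0,0,0,0,0.1],[0,0,0,0,0,0,0.1]]]'
python3 - <<'E'
from h import *
go(367,-276,20,0)
T=shot('top','t4');S=shot('scene','s4')
im=cv2.cvtColor(S['im'],cv2.COLOR_RGB2BGR)[150:330,140:440]
cv2.imwrite('pics/s4c.png',cv2.resize(im,None,fx=2.6,fy=2.6,interpolation=cv2.INTER_CUBIC))
E
```

```text
time: 10.05
tool_pos: [420.8, -276.0, 20.8]
tcp_rot: [180.0, -0.0, -0.4]
ft_force: [1.5, 0.1, -2.3]
finger_gap: 21.3
time: 10.92
tool_pos: [368.2, -275.7, 20.8]
tcp_rot: [-180.0, 0.0, -0.4]
ft_force: [-0.2, -0.0, -1.8]
finger_gap: 21.6
t 10.9 tcp [ 368.2 -275.7   20.8] [-180.     0.    -0.4] F [-0.2 -0.  -1.8] gap 21.6 -> units [-0.02  0.01  0.02]
  turn [-0.      0.     -0.0011]
  units after turn [-0.02  0.01  0.02]
```

View pics/s4c.png

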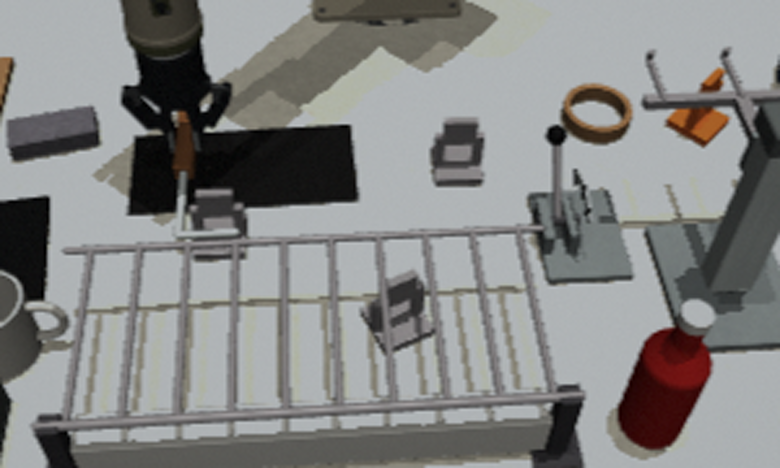

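B is out and square to the rod at (215,225). Lift off and go on to A.

```bash
python3 -m jog '[[[0.07,0,0,0,0,0,0.1],[0,0,-0.3,0,0,0,0.1],[0,0,-0.5,0,0,0,0.1],[0,0,-0.5,0,0,0,0.1],[0,0,-0.5,0,0,0,0.1],[0.1,-0.3,-0.4,0,0,0,0.1],[0.3,-0.5,0,0,0,0,0.1],[0.3,-0.5,0,0,0,0,0.1],[0.3,-0.5,0,0,0,0,0.1],[0.1,-0.5,0,0,0,0,0.1],[0,-0.1,0,0,0,0,0.1],[0,0,0,0,0,0,0.1]]]'
python3 - <<'E'
from h import *
go(425,-155,19,0)
E
```

```text
time: 12.52
tool_pos: [427.9, -156.2, 131.4]
tcp_rot: [180.0, -0.0, -0.3]
ft_force: [-1.1, -0.4, -1.9]
finger_gap: 21.9
t 12.5 tcp [ 427.9 -156.2  131.4] [180.   -0.   -0.3] F [-1.1 -0.4 -1.9] gap 21.9 -> units [-0.06 -0.03  2.25]
  turn [ 0.0001 -0.0001 -0.0009]
  units after turn [-0.06 -0.02  2.25]
```

```bash
python3 -m jog '[[[-0.06,0,0.5,0,0,0,0.1],[0,0,0.5,0,0,0,0.1],[0,0,0.5,0,0,0,0.1],[0,0,0.5,0,0,0,0.1],[0,0,0.22,0,0,0,0.1],[0,0,0,0,0,0,0.1],[0.4,0,0,0,0,0,0.1],[0.4,0,0,0,0,0,0.1],[0.4,0,0,0,0,0,0.1],[0.4,0,0,0,0,0,0.1],[0.44,0,0,0,0,0,0.1],[0,0,0,0,0,0,0.1]]]'
python3 -m jog '[[[0,-0.3,0,0,0,0,0.1],[0,-0.3,0,0,0,0,0.1],[0,-0.3,0,0,0,0,0.1],[0,-0.3,0,0,0,0,0.1],[0,-0.3,0,0,0,0,0.1],[0,-0.14,0,0,0,0,0.1],[0,0,0,0,0,0,0.1]]]'
python3 - <<'E'
from h import *
go(527,-73,19,0)
E
```

```text
time: 14.02
tool_pos: [529.0, -157.4, 21.6]
tcp_rot: [179.9, -0.2, -0.4]
ft_force: [0.0, 0.1, -1.2]
finger_gap: 21.6
time: 14.9
tool_pos: [527.4, -74.2, 19.8]
tcp_rot: [180.0, -0.0, -0.3]
ft_force: [-0.1, -0.7, -1.7]
finger_gap: 21.5
t 14.9 tcp [527.4 -74.2  19.8] [180.   -0.   -0.3] F [-0.1 -0.7 -1.7] gap 21.5 -> units [-0.01 -0.02  0.02]
  turn [ 0.     -0.     -0.0009]
  units after turn [-0.01 -0.02  0.02]
```

Pull A out by about 157 mm.

```bash
python3 -m jog '[[[-0.12,0,0,0,0,0,0.1],[-0.2,0,0,0,0,0,0.1],[-0.2,0,0,0,0,0,0.1],[-0.2,0,0,0,0,0,0.1],[-0.2,0,0,0,0,0,0.1],[-0.2,0,0,0,0,0,0.1],[-0.2,0,0,0,0,0,0.1],[-0.2,0,0,0,0,0,0.1],[-0.2,0,0,0,0,0,0.1],[-0.2,0,0,0,0,0,0.1],[-0.2,0,0,0,0,0,0.1],[-0.2,0,0,0,0,0,0.1]]]'
python3 -m jog '[[[-0.2,0,0,0,0,0,0.1],[-0.2,0,0,0,0,0,0.1],[-0.2,0,0,0,0,0,0.1],[-0.14,0,0,0,0,0,0.1],[0,0,0,0,0,0,0.1],[0.07,0,0,0,0,0,0.1],[0,0,-0.3,0,0,0,0.1],[0,0,-0.5,0,0,0,0.1],[0,0,-0.5,0,0,0,0.1],[0,0,-0.5,0,0,0,0.1],[0,0,-0.5,0,0,0,0.1],[0,0,0,0,0,0,0.1]]]'
python3 - <<'E'
from h import *
go(414,-257,110,0)
T=shot('top','t5');S=shot('scene','s5')
im=cv2.cvtColor(S['im'],cv2.COLOR_RGB2BGR)[150:330,140:440]
cv2.imwrite('pics/s5c.png',cv2.resize(im,None,fx=2.6,fy=2.6,interpolation=cv2.INTER_CUBIC))
P=np.vstack([cloud(S).reshape(-1,3)])
for n,bx in dict(A=(440,600,-90,30,64,90),B=(440,600,-290,-190,64,90)).items():
    k=(P[:,0]>bx[0])&(P[:,0]<bx[1])&(P[:,1]>bx[2])&(P[:,1]<bx[3])&(P[:,2]>bx[4])&(P[:,2]<bx[5]);q=P[k];print(n,len(q),q.mean(0).round(0),cv2.minAreaRect(q[:,:2].astype(np.float32)))
E
```

```text
time: 16.4
tool_pos: [410.7, -73.9, 19.8]
tcp_rot: [-180.0, 0.0, -0.4]
ft_force: [0.5, -1.7, -1.8]
finger_gap: 21.9
time: 17.9
tool_pos: [379.8, -74.2, 137.7]
tcp_rot: [179.9, -0.3, -0.4]
ft_force: [0.3, -0.7, -1.6]
finger_gap: 22.0
t 17.9 tcp [379.8 -74.2 137.7] [179.9  -0.3  -0.4] F [ 0.3 -0.7 -1.6] gap 22.0 -> units [0.71 3.65 0.56]
  turn [ 0.0003 -0.0008 -0.001 ]
  units after turn [0.68 3.66 0.55]
A 102 [510. -31.  79.] ((507.75860595703125, -31.1408634185791), (13.1100492477417, 38.93954086303711), 1.8375966548919678)
B 102 [ 505. -233.   79.] ((502.4563293457031, -232.59080505371094), (40.307308197021484, 12.95478630065918), 87.88008880615234)
```

View pics/s5c.png

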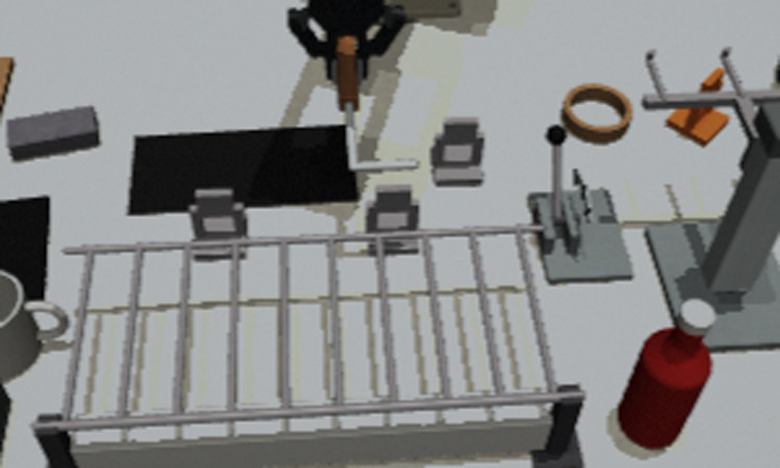

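Both brackets are out and square, at (392,220) and (218,222). Return the rod to the mat.

```bash
python3 -m jog '[[[0.1,0.52,0,0,0,0,0.1],[0.1,0.52,0,0,0,0,0.1],[0.1,0.52,0,0,0,0,0.1],[0.1,0.52,0,0,0,0,0.1],[0.1,0.52,0,0,0,0,0.1],[0.1,0.52,0,0,0,0,0.1],[0.08,0.54,0,0,0,0,0.1],[0,0,0,0,0,-0.0288,0.1],[0,0,0,0,0,-0.0288,0.1],[0,0,0,0,0,-0.0288,0.1],[0,0,0,0,0,-0.0288,0.1],[0,0,0,0,0,-0.0288,0.1]]]'
python3 -m jog '[[[0,0,0.2,0,0,-0.0288,0.1],[0,0,0.3,0,0,-0.0288,0.1],[0,0,0.3,0,0,-0.0288,0.1],[0,0,0.3,0,0,-0.0288,0.1],[0,0,0.3,0,0,0,0.1],[0,0,0,0,0,0,0.1]]]'
python3 - <<'E'
from h import *
go(414,-256,11,93.4)
E
```

```text
time: 19.5
tool_pos: [409.7, -256.2, 132.9]
tcp_rot: [-179.8, 0.0, 51.8]
ft_force: [-0.4, 0.1, -1.6]
finger_gap: 21.6
time: 20.25
tool_pos: [409.1, -255.7, 62.5]
tcp_rot: [-179.8, -0.2, 92.7]
ft_force: [-0.1, 0.5, -1.7]
finger_gap: 21.7
t 20.2 tcp [ 409.1 -255.7   62.5] [-179.8   -0.2   92.7] F [-0.1  0.5 -1.7] gap 21.7 -> units [-0.01  0.1   1.03]
  turn [-0.0005 -0.0005 -0.002 ]
  units after turn [-0.01  0.1   1.03]
```

```bash
python3 -m jog '[[[0,0.1,0.3,0,0,-0.002,0.1],[0,0,0.3,0,0,0,0.1],[0,0,0.25,0,0,0,0.1],[0,0,0.1,0,0,0,0.1],[0,0,0.06,0,0,0,0.1],[0,0,0,0,0,0,0.1],[0,0,0,0,0,0,0.5],[0,0,0,0,0,0,0.5],[0,0,0,0,0,0,0.5]]]'
python3 - <<'E'
from h import *
go(414,-256,180)
E
```

```text
time: 21.38
tool_pos: [415.9, -256.9, 14.7]
tcp_rot: [180.0, 0.0, 93.6]
ft_force: [-0.2, -0.1, 0.3]
finger_gap: 42.4
t 21.4 tcp [ 415.9 -256.9   14.7] [180.    0.   93.6] F [-0.2 -0.1  0.3] gap 42.4 -> units [ 0.02 -0.03 -3.31]
```

```bash
python3 -m jog '[[[0,0,-0.3,0,0,0,0.5],[0,0,-0.6,0,0,0,0.5],[0,0,-0.8,0,0,0,0.5],[0.1,0.2,-0.8,0,0,0.01,0.5],[0.2,0.8,0,0,0,0,0.6],[0.2,0.7,0,0,0,0,0.6],[0,0,0,0,0,0,0.6]]]'
python3 - <<'E'
from h import *
W=shot('wrist','w6')
P=cloud(W).reshape(-1,3)
k=(P[:,0]>450)&(P[:,0]<570)&(P[:,1]>-290)&(P[:,1]<-180)&(P[:,2]>74)&(P[:,2]<95);q=P[k]
print(len(q),q.mean(0).round(1),cv2.minAreaRect(q[:,:2].astype(np.float32)))
go(503,-233,53,90)
T=shot('top','t6')
C=cloud(T).reshape(-1,3)
for n,bx in dict(B=(440,600,-290,-190,74,92),A=(440,600,-90,30,74,92),F=(360,450,20,110,74,92)).items():
    k=(C[:,0]>bx[0])&(C[:,0]<bx[1])&(C[:,1]>bx[2])&(C[:,1]<bx[3])&(C[:,2]>bx[4])&(C[:,2]<bx[5]);q=C[k]
    if len(q): print(n,len(q),q.mean(0).round(0),cv2.minAreaRect(q[:,:2].astype(np.float32)))
E
```

```text
time: 22.25
tool_pos: [502.2, -230.3, 140.6]
tcp_rot: [179.9, 0.0, 90.2]
ft_force: [-1.2, -0.6, -0.6]
finger_gap: 51.1
1225 [ 501.5 -228.5   86.3] ((501.5439147949219, -230.88099670410156), (41.05378341674805, 9.924427032470703), 89.76927185058594)
t 22.3 tcp [ 500.9 -230.6  140.1] [180.    0.   90.1] F [-0.7 -0.4  0.3] gap 51.0 -> units [-0.05  0.04  1.74]
  turn [0.     0.0001 0.0004]
  units after turn [-0.05  0.04  1.74]
B 23 [ 501. -217.   84.] ((501.3385925292969, -217.28005981445312), (9.879881858825684, 15.363931655883789), 1.0557674169540405)
A 50 [507. -28.  85.] ((507.6492004394531, -27.53771209716797), (36.560855865478516, 11.242934226989746), 89.29203033447266)
F 48 [404.  64.  84.] ((404.48822021484375, 63.948516845703125), (39.454837799072266, 8.743782043457031), 88.12026977539062)
```

View pics/w6.png

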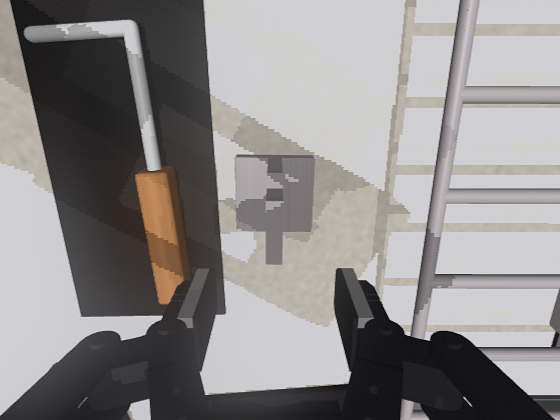

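Bracket B's tab is at (274,250), centred between the jaws; the rod lies on the mat. Grip and lift, then measure the hooks.

```bash
python3 -m jog '[[[0,0,0.5,0,0,0,0.6],[0,0.01,0.5,0,0,0,0.6],[0,0,0.4,0,0,0,0.5],[0,0,0.32,0,0,0,0.5],[0,0,0,0,0,0,0],[0,0,0,0,0,0,0],[0,0,0,0,0,0,0],[0,0,0,0,0,0,0],[0,0,0,0,0,0,0],[0,0,0,0,0,0,0]]]' 60
python3 - <<'E'
from h import *
go(501,-231,260,90)
T=load('t6');S=load('s5')
for nm,Q in(('top',T),('scene',load('scene0'))):
    P=cloud(Q).reshape(-1,3)
    k=(P[:,1]>200)&(P[:,1]<460)&(P[:,0]>420)&(P[:,0]<535)&(P[:,2]>170)&(P[:,2]<230);q=P[k]
    f=q[q[:,0]<480]
    for y in range(230,470,8):
        g=f[(f[:,1]>=y)&(f[:,1]<y+8)]
        if len(g)>1: print(nm,y,len(g),g.min(0).round(0),g.max(0).round(0),g.mean(0).round(0))
    b=q[(q[:,0]>480)];h=np.histogram(b[:,0],bins=range(480,536,6));print(h)
im=cv2.cvtColor(T['im'],cv2.COLOR_RGB2BGR)[200:270,90:230]
cv2.imwrite('pics/hk.png',cv2.resize(im,None,fx=5.7,fy=5.7,interpolation=cv2.INTER_CUBIC))
E
```

```text
time: 23.6
tool_pos: [501.2, -231.2, 53.9]
tcp_rot: [179.9, 0.0, 90.0]
ft_force: [0.6, 0.4, 3.3]
finger_gap: 8.9
t 23.6 tcp [ 501.2 -231.2   53.9] [179.9   0.   90. ] F [0.6 0.4 3.3] gap 8.9 -> units [ 0.   -0.   -4.12]
  turn [0.0001 0.0001 0.0001]
  units after turn [ 0.   -0.   -4.12]
top 254 51 [432. 255. 199.] [479. 262. 218.] [455. 258. 205.]
top 262 3 [446. 262. 199.] [477. 262. 200.] [466. 262. 200.]
top 334 10 [433. 340. 199.] [477. 342. 216.] [448. 341. 207.]
top 342 40 [432. 342. 198.] [480. 349. 215.] [455. 345. 205.]
top 422 39 [431. 423. 194.] [479. 430. 218.] [453. 427. 205.]
top 430 16 [434. 430. 201.] [479. 433. 211.] [457. 431. 205.]
(array([ 21, 116, 161, 110,  13,  16,  13,  12,  13]), array([480, 486, 492, 498, 504, 510, 516, 522, 528, 534]))
scene 246 17 [434. 252. 197.] [479. 254. 211.] [454. 253. 201.]
scene 254 27 [431. 254. 200.] [479. 259. 214.] [453. 256. 204.]
scene 334 36 [433. 336. 197.] [479. 342. 212.] [455. 339. 203.]
scene 342 8 [432. 342. 200.] [476. 344. 210.] [453. 343. 204.]
scene 414 6 [436. 421. 198.] [450. 422. 207.] [442. 421. 202.]
scene 422 41 [433. 422. 198.] [479. 429. 214.] [455. 425. 203.]
(array([ 13,  80, 128, 212,  17,  12,  13,  12,  10]), array([480, 486, 492, 498, 504, 510, 516, 522, 528, 534]))
```

View pics/hk.png

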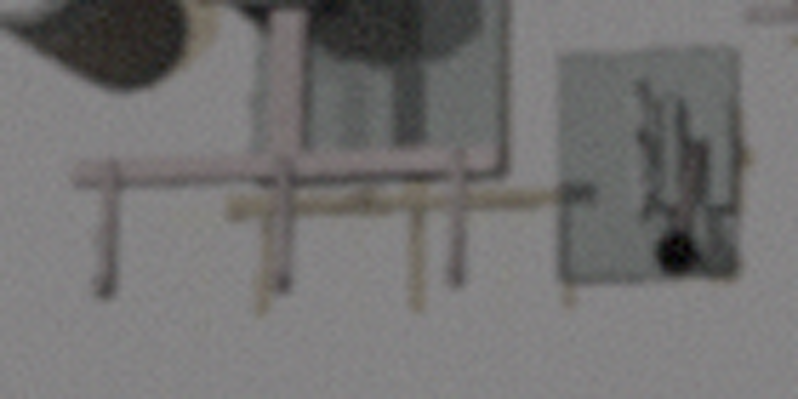

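Hooks in the crop: (457,275), (282,285), (105,290), i.e. hook points about (466, 257/342/427, 204) with tips at x≈434. This matches the 85 mm spacing and the given height. B goes to hook3.

```bash
python3 -m jog '[[[0,0,-0.3,0,0,0,0],[0,0,-0.6,0,0,0,0],[0,0,-0.8,0,0,0,0],[0,0,-0.8,0,0,0,0],[0.3,-0.1,-0.8,0,0,0,0],[0.7,-0.1,-0.8,0,0,0,0],[0.8,-0.1,-0.6,0,0,0,0],[0.8,-0.1,0,0,0,0,0],[0.8,-0.2,0,0,0,0,0],[0.8,-0.2,0,0,0,0,0],[0.8,-0.2,0,0,0,0,0],[0.8,-0.2,0,0,0,0,0]]]'
python3 -m jog '[[[0.8,-0.2,0,0,0,0,0],[0.8,-0.2,0,0,0,0,0],[0.8,-0.2,0,0,0,0,0],[0.8,-0.2,0,0,0,0,0],[0.8,-0.2,0,0,0,0,0],[0.8,0,0,0,0,0,0],[0.8,0,0,0,0,0,0],[0.8,0,0,0,0,0,0],[0.6,0,0,0,0,0,0],[0.4,0,0,0,0,0,0],[0,0,0,0,0,0,0],[0,0,0,0,0,0,0]]]'
python3 - <<'E'
from h import *
go(402,427,227,90)
E
```

```text
time: 25.1
tool_pos: [439.7, 60.2, 288.9]
tcp_rot: [180.0, -0.0, 90.0]
ft_force: [0.5, 0.6, -3.8]
finger_gap: 9.1
time: 26.6
tool_pos: [390.1, 428.3, 288.5]
tcp_rot: [-180.0, 0.0, 90.0]
ft_force: [-0.3, -0.2, -2.2]
finger_gap: 8.6
t 26.6 tcp [390.1 428.3 288.5] [-180.    0.   90.] F [-0.3 -0.2 -2.2] gap 8.6 -> units [-0.03  0.24  1.23]
  turn [-0.      0.0001  0.0001]
  units after turn [-0.03  0.24  1.23]
```

```bash
python3 -m jog '[[[-0.03,0.1,0.4,0,0,0,0],[0,0,0.4,0,0,0,0],[0,0,0.3,0,0,0,0],[0,0,0.13,0,0,0,0],[0,0,0,0,0,0,0],[0,0.2,0,0,0,0,0],[0,0.3,0,0,0,0,0],[0,0.3,0,0,0,0,0],[0,0.3,0,0,0,0,0],[0,0.3,0,0,0,0,0],[0,0,0,0,0,0,0]]]'
python3 - <<'E'
from h import *
go(466,427,200,90)
S=shot('scene','s7')
im=cv2.cvtColor(S['im'],cv2.COLOR_RGB2BGR)[120:300,340:520]
cv2.imwrite('pics/s7c.png',cv2.resize(im,None,fx=3.3,fy=3.3,interpolation=cv2.INTER_CUBIC))
E
```

```text
time: 27.98
tool_pos: [466.5, 427.1, 226.4]
tcp_rot: [-180.0, 0.0, 90.0]
ft_force: [-0.1, -0.4, -2.7]
finger_gap: 9.4
t 28.0 tcp [466.5 427.1 226.4] [-180.    0.   90.] F [-0.1 -0.4 -2.7] gap 9.4 -> units [-0.   -0.01  0.53]
  turn [-0.      0.     -0.0001]
  units after turn [-0.   -0.01  0.53]
```

View pics/s7c.png

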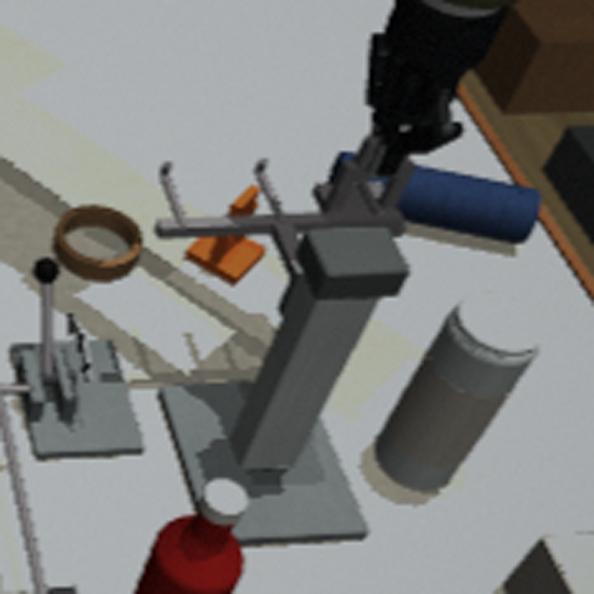

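The bracket hangs over hook 3 with no contact force. Lower until the spring carries it.

```bash
python3 -m jog '[[[0,0,0.1,0,0,0,0],[0,0,0.1,0,0,0,0],[0,0,0.1,0,0,0,0],[0,0,0.1,0,0,0,0],[0,0,0.08,0,0,0,0],[0,0,0.05,0,0,0,0],[0,0,0,0,0,0,0],[0,0,0,0,0,0,0]]]'
python3 -c "
from h import *
go(466,427,199)"
```

```text
time: 29.02
tool_pos: [465.3, 427.6, 200.7]
tcp_rot: [180.0, -0.0, 90.0]
ft_force: [-0.9, 0.8, -0.2]
finger_gap: 9.2
t 29.0 tcp [465.3 427.6 200.7] [180.  -0.  90.] F [-0.9  0.8 -0.2] gap 9.2 -> units [-0.01  0.01  0.03]
```

```bash
python3 -m jog '[[[0,0,0,0,0,0,0.22],[0,0,0,0,0,0,0.22],[0,0,0,0,0,0,0.22],[0,0,-0.2,0,0,0,0.22],[0,0,-0.3,0,0,0,0.22],[0,0,-0.5,0,0,0,0.22],[0,0,-0.5,0,0,0,0.3],[0,0,-0.5,0,0,0,0.4]]]'
python3 - <<'E'
from h import *
go(505,-30,150)
T=shot('top','t8');C=cloud(T).reshape(-1,3)
k=(C[:,0]>440)&(C[:,0]<490)&(C[:,1]>395)&(C[:,1]<460)&(C[:,2]>150)&(C[:,2]<260);q=C[k];print(len(q),np.percentile(q,[2,50,98],axis=0).round(0))
for n,bx in dict(A=(440,600,-90,30,74,92)).items():
    k=(C[:,0]>bx[0])&(C[:,0]<bx[1])&(C[:,1]>bx[2])&(C[:,1]<bx[3])&(C[:,2]>bx[4])&(C[:,2]<bx[5]);q=C[k]
    if len(q): print(n,len(q),q.mean(0).round(0),cv2.minAreaRect(q[:,:2].astype(np.float32)))
E
```

```text
time: 30.02
tool_pos: [465.5, 427.7, 302.8]
tcp_rot: [179.9, -0.1, 90.0]
ft_force: [0.6, 0.5, 0.2]
finger_gap: 34.4
t 30.0 tcp [465.5 427.7 302.8] [ 1.799e+02 -1.000e-01  9.000e+01] F [0.6 0.5 0.2] gap 34.4 -> units [-9.16  0.78  3.05]
258 [[443. 399. 152.]
 [465. 412. 161.]
 [490. 447. 235.]]
A 51 [507. -27.  85.] ((507.5820007324219, -27.42922592163086), (36.72925567626953, 10.598069190979004), 89.16048431396484)
```

```bash
python3 -m jog '[[[-0.8,0,0,0,0,0,0.6],[-0.8,0,0,0,0,0,0.6],[-0.8,0,0,0,0,0,0.6],[-0.8,0,0,0,0,0,0.6],[-0.8,0.1,0.2,0,0,0,0.6],[-0.8,0.1,0.5,0,0,0,0.6],[-0.8,0.1,0.5,0,0,0,0.6],[-0.8,0.1,0.5,0,0,0,0.6],[-0.8,0.1,0.5,0,0,0,0.6],[-0.8,0.1,0.5,0,0,0,0.6],[-0.8,0.1,0.4,0,0,0,0.6],[-0.3,0.1,0.1,0,0,0,0.6]]]'
python3 -m jog '[[[0,0,0,0,0,0,0.6]]]'
cat >> h.py <<'E'
def tab(x,y,tag):
    W=shot('wrist',tag);P=cloud(W).reshape(-1,3)
    k=(abs(P[:,0]-x)<35)&(abs(P[:,1]-y)<40)&(P[:,2]>76)&(P[:,2]<95);q=P[k]
    r=cv2.minAreaRect(q[:,:2].astype(np.float32));print(len(q),r);go(*r[0],54)
E
python3 -c "
from h import *
tab(507,-28,'w9')"
```

```text
time: 31.58
tool_pos: [505.1, -29.3, 139.5]
tcp_rot: [-179.9, 0.0, 89.9]
ft_force: [0.4, -0.3, 0.0]
finger_gap: 51.4
time: 31.7
tool_pos: [506.0, -28.0, 140.8]
tcp_rot: [180.0, -0.0, 89.9]
ft_force: [-0.5, 0.7, 0.9]
finger_gap: 51.1
1187 ((506.9235534667969, -28.5325870513916), (41.07206726074219, 9.898266792297363), 89.6264419555664)
t 31.8 tcp [506.2 -27.1 141.2] [179.9  -0.   90. ] F [-1.1  0.2 -0.3] gap 51.4 -> units [-0.03  0.01  1.74]
```

```bash
python3 -m jog '[[[-0.02,0.01,0.5,0,0,0,0.6],[0,0,0.5,0,0,0,0.6],[0,0,0.4,0,0,0,0.5],[0,0,0.34,0,0,0,0.5],[0,0,0,0,0,0,0],[0,0,0,0,0,0,0],[0,0,0,0,0,0,0],[0,0,0,0,0,0,0],[0,0,0,0,0,0,0],[0,0,0,0,0,0,0]]]' 60
python3 -m jog '[[[0,0,-0.3,0,0,0,0],[0,0,-0.6,0,0,0,0],[0,-0.1,-0.8,0,0,0,0],[0,-0.2,-0.8,0,0,0,0],[0.3,-0.2,-0.8,0,0,0,0],[0.7,-0.3,-0.8,0,0,0,0],[0.8,-0.3,-0.6,0,0,0,0],[0.8,-0.3,0,0,0,0,0],[0.8,-0.3,0,0,0,0,0],[0.8,-0.3,0,0,0,0,0],[0.8,-0.1,0,0,0,0,0],[0.8,0,0,0,0,0,0]]]'
python3 -m jog '[[[0.8,0,0,0,0,0,0],[0.5,0,0,0,0,0,0],[0.3,0,0,0,0,0,0],[0,0,0,0,0,0,0],[0,0,0,0,0,0,0]]]'
python3 - <<'E'
from h import *
go(402,342,222,90)
E
```

```text
time: 33.0
tool_pos: [506.9, -28.5, 54.2]
tcp_rot: [179.9, -0.0, 90.0]
ft_force: [-0.5, 2.1, 6.8]
finger_gap: 8.9
time: 34.5
tool_pos: [400.1, 262.4, 288.9]
tcp_rot: [180.0, 0.0, 90.0]
ft_force: [0.5, -0.9, -2.1]
finger_gap: 9.0
time: 35.12
tool_pos: [400.9, 340.6, 288.4]
tcp_rot: [-180.0, 0.0, 90.0]
ft_force: [0.5, -0.9, -2.3]
finger_gap: 9.0
t 35.1 tcp [400.9 340.6 288.4] [-180.    0.   90.] F [ 0.5 -0.9 -2.3] gap 9.0 -> units [0.03 0.02 1.33]
  turn [-0.      0.0001  0.    ]
  units after turn [0.03 0.02 1.33]
```

```bash
python3 -m jog '[[[0.03,0,0.4,0,0,0,0],[0,0,0.4,0,0,0,0],[0,0,0.4,0,0,0,0],[0,0,0.22,0,0,0,0],[0,0,0,0,0,0,0],[0,0.2,0,0,0,0,0],[0,0.3,0,0,0,0,0],[0,0.3,0,0,0,0,0],[0,0.3,0,0,0,0,0],[0,0.2,0,0,0,0,0],[0,0,0,0,0,0,0]]]'
python3 -c "
from h import *
go(466,342,189)"
```

```text
time: 36.5
tool_pos: [466.5, 342.8, 217.0]
tcp_rot: [-180.0, 0.0, 90.0]
ft_force: [-0.4, -0.3, -2.3]
finger_gap: 8.9
t 36.5 tcp [466.5 342.8 217. ] [-180.    0.   90.] F [-0.4 -0.3 -2.3] gap 8.9 -> units [-0.02 -0.01  0.56]
```

```bash
python3 -m jog '[[[0,0,0.1,0,0,0,0],[0,0,0.1,0,0,0,0],[0,0,0.1,0,0,0,0],[0,0,0.1,0,0,0,0],[0,0,0.1,0,0,0,0],[0,0,0.05,0,0,0,0],[0,0,0,0,0,0,0],[0,0,0,0,0,0,0]]]'
python3 -c "
from h import *
go(466,342,189)"
```

```text
time: 37.5
tool_pos: [465.9, 343.1, 190.1]
tcp_rot: [180.0, -0.0, 90.0]
ft_force: [-0.9, -0.1, 0.2]
finger_gap: 9.5
t 37.5 tcp [465.9 343.1 190.1] [180.  -0.  90.] F [-0.9 -0.1  0.2] gap 9.5 -> units [-0.02  0.    0.02]
```

Load transferred. Release, rise, and go to the free bracket at (404,64), yaw about -2°.

```bash
python3 -m jog '[[[0,0,0,0,0,0,0.22],[0,0,0,0,0,0,0.22],[0,0,0,0,0,0,0.22],[0,0,-0.2,0,0,0,0.22],[0,0,-0.3,0,0,0,0.22],[0,0,-0.5,0,0,0,0.22],[0,0,-0.5,0,0,0,0.3],[0,0,-0.5,0,0,0,0.4],[-0.6,-0.2,0,0,0,0,0.6]]]'
python3 -m jog '[[[-0.8,-0.3,0,0,0,0,0.6],[-0.8,-0.3,0,0,0,0,0.6],[-0.8,-0.3,0,0,0,0,0.6],[-0.8,-0.1,0.4,0,0,0,0.6],[-0.8,0,0.5,0,0,0,0.6],[-0.8,0,0.6,0,0,0,0.6],[-0.2,0,0.6,0,0,0,0.6],[0,0,0.6,0,0,0,0.6],[0,0,0.2,0,0,0,0.6],[0,0,0,0,0,0,0.6]]]'
python3 -c "
from h import *
tab(404,64,'w10')"
```

```text
time: 38.62
tool_pos: [457.1, 314.4, 294.0]
tcp_rot: [179.7, -0.2, 90.1]
ft_force: [-0.5, -1.2, 0.3]
finger_gap: 50.5
time: 39.88
tool_pos: [406.2, 63.1, 145.5]
tcp_rot: [180.0, -0.0, 90.1]
ft_force: [-0.3, 0.7, 0.2]
finger_gap: 51.1
1136 ((404.703369140625, 62.003684997558594), (40.69029998779297, 10.002596855163574), 88.5966796875)
t 39.9 tcp [406.7  63.2 146.1] [179.9  -0.   90.1] F [ 0.8 -0.1  0.6] gap 51.5 -> units [-0.02 -0.04  1.84]
```

```bash
python3 -m jog '[[[-0.02,-0.04,0.5,0,0,0.004,0.6],[0,0,0.5,0,0,0,0.6],[0,0,0.5,0,0,0,0.5],[0,0,0.34,0,0,0,0.5],[0,0,0,0,0,0,0],[0,0,0,0,0,0,0],[0,0,0,0,0,0,0],[0,0,0,0,0,0,0],[0,0,0,0,0,0,0],[0,0,0,0,0,0,0]]]' 60
python3 -m jog '[[[0,0,-0.3,0,0,-0.004,0],[0,0,-0.6,0,0,0,0],[0,0,-0.8,0,0,0,0],[0,0,-0.8,0,0,0,0],[0,0,-0.8,0,0,0,0],[0.4,0,-0.8,0,0,0,0],[0.8,0,-0.5,0,0,0,0],[0.8,0,0,0,0,0,0],[0.8,0,0,0,0,0,0],[0.7,0,0,0,0,0,0],[0.4,0,0,0,0,0,0],[0,0,0,0,0,0,0]]]'
python3 - <<'E'
from h import *
go(402,257,207,90)
S=shot('scene','s11')
im=cv2.cvtColor(S['im'],cv2.COLOR_RGB2BGR)[120:300,340:520]
cv2.imwrite('pics/s11c.png',cv2.resize(im,None,fx=3.3,fy=3.3,interpolation=cv2.INTER_CUBIC))
E
```

```text
time: 41.18
tool_pos: [405.2, 62.1, 54.4]
tcp_rot: [179.9, -0.0, 88.6]
ft_force: [-2.5, 2.5, 7.6]
finger_gap: 9.4
time: 42.68
tool_pos: [403.3, 257.9, 283.2]
tcp_rot: [-180.0, 0.0, 90.2]
ft_force: [0.1, -0.2, -4.2]
finger_gap: 9.1
t 42.7 tcp [403.3 257.9 283.2] [-180.     0.    90.2] F [ 0.1 -0.2 -4.2] gap 9.1 -> units [-0.02 -0.02  1.52]
  turn [-0.0001  0.      0.0006]
  units after turn [-0.02 -0.03  1.52]
```

View pics/s11c.png

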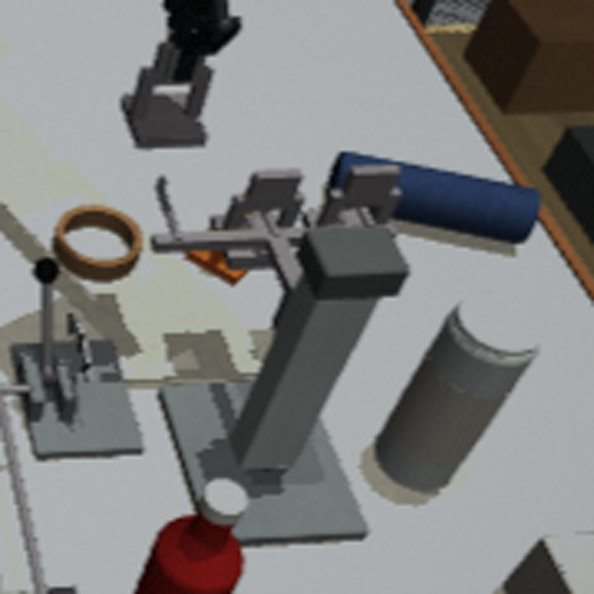

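Two brackets hang properly on hooks 2 and 3, at (270,205) and (370,195); the third is in hand and goes to hook 1.

```bash
python3 -m jog '[[[-0.02,0,0.4,0,0,0,0],[0,0,0.4,0,0,0,0],[0,0,0.4,0,0,0,0],[0,0,0.32,0,0,0,0],[0,0,0,0,0,0,0],[0,0.2,0,0,0,0,0],[0,0.3,0,0,0,0,0],[0,0.3,0,0,0,0,0],[0,0.3,0,0,0,0,0],[0,0.17,0,0,0,0,0],[0,0,0,0,0,0,0]]]'
python3 -c "
from h import *
go(466,257,180)"
```

```text
time: 44.1
tool_pos: [467.9, 255.9, 206.6]
tcp_rot: [-180.0, 0.0, 90.0]
ft_force: [-0.0, -0.2, -3.6]
finger_gap: 9.6
t 44.1 tcp [467.9 255.9 206.6] [-180.    0.   90.] F [-0.  -0.2 -3.6] gap 9.6 -> units [ 0.02 -0.04  0.53]
```

```bash
python3 -m jog '[[[0.02,-0.03,0.1,0,0,0,0],[0,0,0.1,0,0,0,0],[0,0,0.1,0,0,0,0],[0,0,0.1,0,0,0,0],[0,0,0.1,0,0,0,0],[0,0,0.03,0,0,0,0],[0,0,0,0,0,0,0],[0,0,0,0,0,0,0]]]'
python3 -c "
from h import *
go(466,257,178)"
```

```text
time: 45.1
tool_pos: [466.0, 257.1, 180.6]
tcp_rot: [180.0, -0.0, 90.0]
ft_force: [-2.1, 0.5, 0.5]
finger_gap: 9.0
t 45.1 tcp [466.  257.1 180.6] [180.  -0.  90.] F [-2.1  0.5  0.5] gap 9.0 -> units [-0.    0.    0.05]
```

```bash
python3 -m jog '[[[0,0,0,0,0,0,0.22],[0,0,0,0,0,0,0.22],[0,0,0,0,0,0,0.22],[0,0,-0.2,0,0,0,0.22],[0,0,-0.3,0,0,0,0.22],[0,0,-0.5,0,0,0,0.22],[0,0,-0.5,0,0,0,0.3],[0,0,-0.5,0,0,0,0.4],[-0.6,-0.4,0,0,0,0,0.5],[-0.7,-0.6,0,0,0,0,0.5],[-0.6,-0.6,0,0,0,0,0.5],[0,0,0,0,0,0,0.5]]]'
python3 -m jog '[[[0,0,0,0,0,-0.0278,0.5],[0,0,0,0,0,-0.0278,0.5],[0,0,0,0,0,-0.0278,0.5],[0,0,0,0,0,-0.0278,0.5],[0,0,0,0,0,-0.0278,0.5],[0,0,0,0,0,-0.0278,0.5],[0,0,0,0,0,-0.0278,0.5],[0,0,0,0,0,-0.0278,0.5],[0,0,0,0,0,-0.0278,0.5],[0,0,0,0,0,0,0.5]]]'
python3 - <<'E'
from h import *
R=[]
for n in('scene','top'):
    S=shot(n,n+'12'); g=S['im'].max(2)
    u,v=proj(S,np.array([461,161,107])); 
    m=(g<45).astype(np.uint8); M=np.zeros_like(m); cv2.circle(M,(int(u),int(v)),11,1,-1); m&=M
    nn,l,st,ce=cv2.connectedComponentsWithStats(m); i=1+np.argmax(st[1:,4]) if nn>1 else 0
    print(n,(u,v),st[i],ce[i]); R.append(ray(S,*ce[i]))
(o1,a),(o2,b)=R
t=np.linalg.lstsq(np.stack([a,-b],1),o2-o1,rcond=None)[0];p,q=o1+a*t[0],o2+b*t[1];print('knob',p,q)
go(461,161,150,180)
for tag in('scene12','top12'):
    C=cloud(load(tag)).reshape(-1,3)
    for y in(257,342,427):
        k=(abs(C[:,0]-466)<12)&(abs(C[:,1]-y)<15)&(C[:,2]>195)&(C[:,2]<240);print(tag,y,k.sum(),np.percentile(C[k],[50,95],axis=0).round(0).tolist() if k.sum() else '')
E
```

```text
time: 46.6
tool_pos: [385.2, 160.8, 282.0]
tcp_rot: [179.8, -0.0, 90.0]
ft_force: [0.1, 0.4, -0.1]
finger_gap: 42.7
time: 47.85
tool_pos: [386.5, 162.4, 281.2]
tcp_rot: [180.0, 0.1, -179.9]
ft_force: [0.3, -0.3, -0.2]
finger_gap: 42.7
scene (np.float64(353.2568346326783), np.float64(202.82933320247335)) [351 198   7   8  38] [353.71052632 201.63157895]
top (np.float64(209.8906968738798), np.float64(243.55893818907822)) [204 234   9  21  69] [207.8115942  243.63768116]
knob [459.50394312 162.13388177 110.55381951] [460.29934212 166.56305505 111.30261937]
t 48.0 tcp [386.3 162.2 280.9] [180.    0.  179.9] F [ 0.2  0.4 -0.8] gap 42.5 -> units [-1.49 -0.02  2.62]
  turn [ 0.      0.0001 -0.0003]
  units after turn [-1.49 -0.02  2.62]
scene12 257 67 [[470.0, 257.0, 209.0], [472.0, 271.0, 212.0]]
scene12 342 70 [[469.0, 342.0, 208.0], [472.0, 356.0, 213.0]]
scene12 427 61 [[469.0, 426.0, 208.0], [471.0, 441.0, 213.0]]
top12 257 0 
top12 342 0 
top12 427 52 [[464.0, 428.0, 211.0], [470.0, 441.0, 217.0]]
```

All three brackets hang at equal height (tab tops about 212, as expected for 30 mm sag); the knob is at about (460,163,107). Approach it slowly, giving the scale time to stay still.

```bash
python3 -m jog '[[[-0.3,0,0,0,0,0,0.5],[-0.3,0,0,0,0,0,0.5],[-0.3,0,0,0,0,0,0.5],[-0.3,0,0,0,0,0,0.5],[-0.27,0,0,0,0,0,0.5],[0,0,0.4,0,0,0,0.5],[0,0,0.4,0,0,0,0.5],[0,0,0.4,0,0,0,0.5],[0,0,0.4,0,0,0,0.5],[0,0,0.4,0,0,0,0.5],[0,0,0,0,0,0,0.5]]]'
python3 - <<'E'
from h import *
W=shot('wrist','w13');go(460,163,88)
E
```

```text
time: 49.32
tool_pos: [457.4, 161.7, 177.4]
tcp_rot: [-179.9, -0.3, -179.9]
ft_force: [-0.8, -0.1, -0.3]
finger_gap: 42.6
t 49.4 tcp [458.3 161.9 179. ] [-1.800e+02 -1.000e-01 -1.799e+02] F [ 0.3 -0.5  0.2] gap 42.2 -> units [-0.04  0.02  1.82]
```

View pics/w13.png

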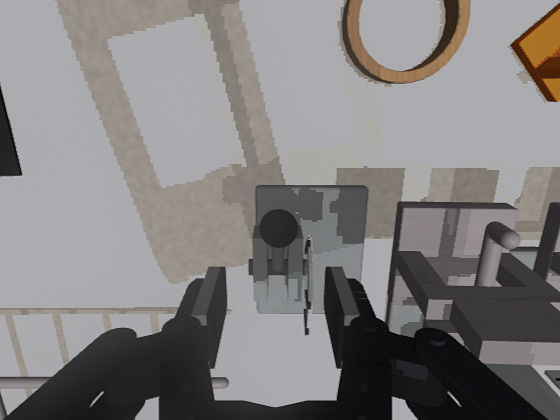

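The knob is at (280,228), between the jaws. A thin sector plate at (308,285) stands beside it; I check its height and position before descending.

Run:
```python
from h import *
W=load('w13')
for u,v in[(280,216),(280,228),(292,228),(268,228),(309,240),(307,260),(308,285),(307,310),(307,330),(280,260),(253,266)]: print((u,v),pt(W,u,v).round(0))
m=((W['im'].max(2)<45)).astype(np.uint8);m[:200]=0;m[250:]=0;m[:,:250]=0;m[:,310:]=0
c=max(cv2.findContours(m,0,1)[0],key=cv2.contourArea);(c0,r)=cv2.minEnclosingCircle(c);print(c0,r,onz(W,*c0,107))
```

```text
(280, 216) [449. 164. 117.]
(280, 228) [454. 164. 122.]
(292, 228) [456. 171. 119.]
(268, 228) [455. 157. 120.]
(309, 240) [481. 186.  78.]
(307, 260) [498. 185.  76.]
(308, 285) [511. 185.  90.]
(307, 310) [532. 185.  90.]
(307, 330) [551. 185.  89.]
(280, 260) [503. 165.  68.]
(253, 266) [521. 142.  42.]
(278.3409118652344, 228.11363220214844) 18.977163314819336 [460.46830778 163.14457711 107.        ]
```

Sector plate: y 185, x 480 to 555, top at z≤90. The fingertips stay above or before it if I grip with TCP at z 92 and follow the arc.

```bash
python3 -m jog '[[[-0.02,0.02,0.4,0,0,0,0.5],[0,0,0.4,0,0,0,0.5],[0,0,0.4,0,0,0,0.5],[0,0,0.3,0,0,0,0.5],[0,0,0.22,0,0,0,0.5],[0,0,0,0,0,0,0.5],[0,0,0,0,0,0,0.2],[0,0,0,0,0,0,0.2],[0,0,0,0,0,0,0.2],[0,0,0,0,0,0,0.2]]]' 40
python3 -c "
from h import *
go(460,163,92)"
```

```text
time: 50.62
tool_pos: [460.7, 163.5, 94.9]
tcp_rot: [180.0, 0.0, -179.9]
ft_force: [-3.2, 3.0, 5.4]
finger_gap: 21.1
t 50.6 tcp [460.7 163.5  94.9] [ 180.     0.  -179.9] F [-3.2  3.   5.4] gap 21.1 -> units [ 0.01 -0.01  0.06]
```

```bash
python3 -m jog '[[[-0.1,0,-0.09,0,0,0,0.2],[-0.1,0,-0.08,0,0,0,0.2],[-0.11,0,-0.075,0,0,0,0.2],[-0.11,0,-0.07,0,0,0,0.2],[-0.235,0,-0.116,0,0,0,0.2],[-0.248,0,-0.084,0,0,0,0.2],[-0.256,0,-0.05,0,0,0,0.2],[-0.13,0,-0.012,0,0,0,0.2],[-0.13,0,-0.006,0,0,0,0.2],[0,0,0,0,0,0,0.2],[0,0,0,0,0,0,0.2]]]'
python3 - <<'E'
from h import *
go(531,163,123)
R=[]
S=shot('scene','s14');C=cloud(S)
im=cv2.cvtColor(S['im'],cv2.COLOR_RGB2BGR)[120:300,300:520]
cv2.imwrite('pics/s14c.png',cv2.resize(im,None,fx=3.3,fy=3.3,interpolation=cv2.INTER_CUBIC))
E
```

```text
time: 52.0
tool_pos: [531.2, 163.1, 123.4]
tcp_rot: [-180.0, -0.0, -179.9]
ft_force: [0.2, -0.4, 0.1]
finger_gap: 17.2
t 52.0 tcp [531.2 163.1 123.4] [-180.    -0.  -179.9] F [ 0.2 -0.4  0.1] gap 17.2 -> units [ 0.   -0.    0.01]
```

View pics/s14c.png

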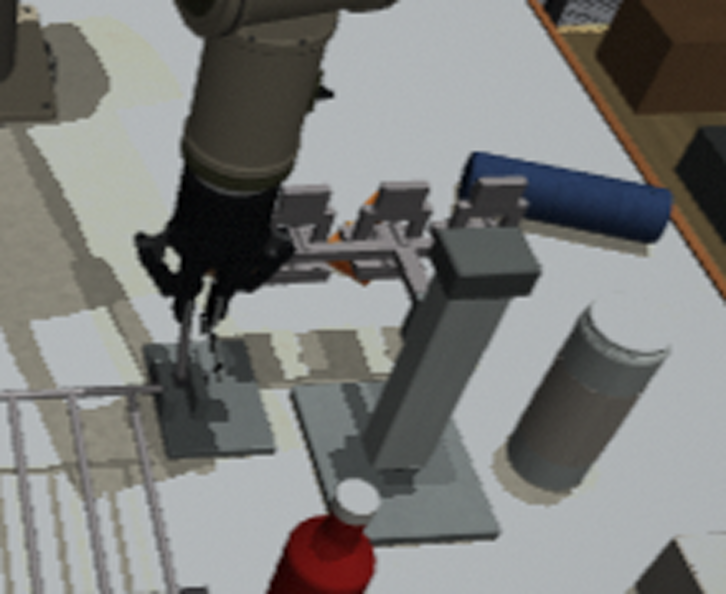

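The gap shrank to 17 mm, so the pads may sit high on the ball. Release, rise and measure the knob.

```bash
python3 -m jog '[[[0,0,0,0,0,0,0.5],[0,0,0,0,0,0,0.5],[0,0,0,0,0,0,0.5],[0,0,-0.5,0,0,0,0.5],[0,0,-0.6,0,0,0,0.5],[0,0,-0.6,0,0,0,0.5],[0.3,0,-0.6,0,0,0,0.5],[0.6,0,-0.2,0,0,0,0.5],[0.7,0,0,0,0,0,0.5],[0.7,0,0,0,0,0,0.5],[0.6,0,0,0,0,0,0.5],[0,0,0,0,0,0,0.5]]]'
python3 - <<'E'
from h import *
go(400,163,150)
R=[]
for n in('scene','top'):
    S=shot(n,n+'15'); g=S['im'].max(2)
    for z,x in((135,531),):
        u,v=proj(S,np.array([x,163,z]))
    m=(g<45).astype(np.uint8); M=np.zeros_like(m); cv2.circle(M,(int(u),int(v)),12,1,-1); m&=M
    nn,l,st,ce=cv2.connectedComponentsWithStats(m); i=1+np.argmax(st[1:,4]) if nn>1 else 0
    print(n,(round(u),round(v)),st[1:].tolist(),ce[i]); R.append(ray(S,*ce[i]))
    im=cv2.cvtColor(S['im'],cv2.COLOR_RGB2BGR)[int(v)-60:int(v)+60,int(u)-60:int(u)+100]
    cv2.imwrite(f'pics/{n}15c.png',cv2.resize(im,None,fx=4,fy=4,interpolation=cv2.INTER_CUBIC))
(o1,a),(o2,b)=R
t=np.linalg.lstsq(np.stack([a,-b],1),o2-o1,rcond=None)[0];print('knob',o1+a*t[0],o2+b*t[1])
for n in('scene15','top15'):
    C=cloud(load(n)).reshape(-1,3);k=(abs(C[:,1]-162)<14)&(abs(C[:,0]-525)<50)&(C[:,2]>122)&(C[:,2]<160);print(n,k.sum(),C[k].mean(0),np.percentile(C[k],95,axis=0))
E
```

```text
time: 53.55
tool_pos: [385.3, 163.1, 248.8]
tcp_rot: [180.0, 0.1, -179.8]
ft_force: [0.6, -0.5, -0.7]
finger_gap: 42.9
t 53.5 tcp [385.3 163.1 248.8] [ 1.800e+02  1.000e-01 -1.798e+02] F [ 0.6 -0.5 -0.7] gap 42.9 -> units [-0.29 -0.    1.98]
scene (360, 214) [[354, 203, 7, 8, 41], [361, 219, 1, 1, 1], [364, 222, 1, 3, 3]] [357.09756098 206.07317073]
top (208, 219) [[200, 218, 2, 2, 2], [202, 221, 11, 10, 36]] [206.02777778 226.80555556]
knob [504.12514692 158.83765863 138.75161479] [505.7031242  167.51407233 140.30453572]
scene15 55 [499.5911491  158.89928265 135.00411216] [506.7325324  168.48004598 141.236227  ]
top15 33 [496.01927391 159.9984135  138.49813033] [505.34101378 166.19959785 144.75640384]
```

View pics/scene15c.png

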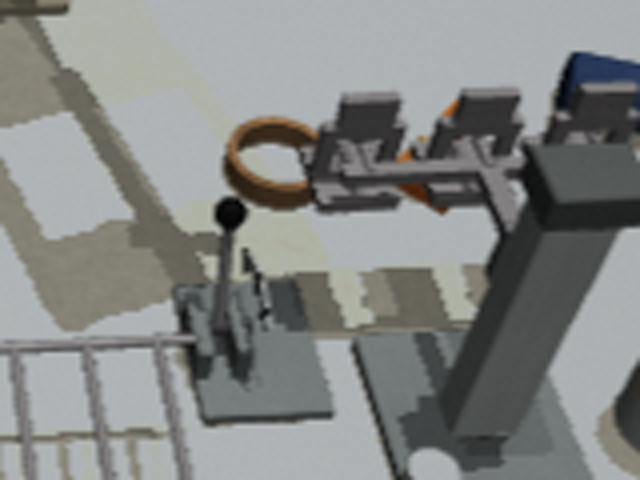

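The lever stands about 17° short of upright (knob at about x 502; upright is about 531). All brackets still hang level. Regrip lower on the ball and finish the swing.

```bash
python3 -c "
from h import *
print(onz(load('scene15'),357.1,206.1,131),onz(load('scene12'),353.7,201.6,106))"
python3 -m jog '[[[-0.5,0,0,0,0,0,0.5],[-0.6,0,0,0,0,0,0.5],[-0.6,0,0,0,0,0,0.5],[-0.6,0,0,0,0,0,0.5],[0,0,0.4,0,0,0,0.5],[0,0,0.5,0,0,0,0.5],[0,0,0.5,0,0,0,0.5],[0,0,0.5,0,0,0,0.5],[0,0,0.5,0,0,0,0.5],[0,0,0.4,0,0,0,0.5],[0,0,0,0,0,0,0.5],[0,0,0,0,0,0,0.5]]]'
python3 -c "
from h import *
go(501,163,107)"
```

```text
[497.09407739 161.50860646 131.        ] [455.07491076 163.66943219 106.        ]
time: 55.15
tool_pos: [501.4, 163.2, 108.7]
tcp_rot: [180.0, 0.0, -179.9]
ft_force: [0.2, -0.8, -1.0]
finger_gap: 42.5
t 55.1 tcp [501.4 163.2 108.7] [ 180.     0.  -179.9] F [ 0.2 -0.8 -1. ] gap 42.5 -> units [ 0.01 -0.    0.03]
```

```bash
python3 -m jog '[[[0,0,0.02,0,0,0,0.2],[0,0,0,0,0,0,0.2],[0,0,0,0,0,0,0.2],[0,0,0,0,0,0,0.2],[-0.1,0,-0.028,0,0,0,0.2],[-0.1,0,-0.023,0,0,0,0.2],[-0.1,0,-0.018,0,0,0,0.2],[-0.1,0,-0.012,0,0,0,0.2],[-0.1,0,-0.007,0,0,0,0.2],[-0.09,0,-0.002,0,0,0,0.2],[0,0,0,0,0,0,0.2],[0,0,0,0,0,0,0.2]]]' 50
python3 -m jog '[[[0,0,0,0,0,0,0.5],[0,0,0,0,0,0,0.5],[0,0,0,0,0,0,0.5],[0,0,-0.5,0,0,0,0.5],[0,0,-0.6,0,0,0,0.5],[0,0,-0.6,0,0,0,0.5],[0.3,0,-0.6,0,0,0,0.5],[0.6,0,-0.2,0,0,0,0.5],[0.7,0,0,0,0,0,0.5],[0.7,0,0,0,0,0,0.5],[0.6,0,0,0,0,0,0.5],[0,0,0,0,0,0,0.5]]]'
python3 - <<'E'
from h import *
go(400,163,150)
for n,z in(('scene',135),('top',135)):
    S=shot(n,n+'16'); g=S['im'].max(2); u,v=proj(S,np.array([526 if n=='scene' else 531,162,z]))
    m=(g<45).astype(np.uint8); M=np.zeros_like(m); cv2.circle(M,(int(u),int(v)),10,1,-1); m&=M
    nn,l,st,ce=cv2.connectedComponentsWithStats(m); print(n,(round(u),round(v)),st[1:].tolist())
    if nn>1: i=1+np.argmax(st[1:,4]); print(ce[i],onz(S,*ce[i],z))
    C=cloud(S).reshape(-1,3);k=(abs(C[:,1]-162)<14)&(abs(C[:,0]-525)<50)&(C[:,2]>124)&(C[:,2]<160);print(k.sum(),C[k].mean(0),C[k].max(0))
    for y in(257,342,427):
        k=(abs(C[:,0]-466)<12)&(abs(C[:,1]-y)<15)&(C[:,2]>195)&(C[:,2]<240);print(y,k.sum(),np.percentile(C[k],[50],axis=0).round(0).tolist() if k.sum() else '')
S=load('scene16');im=cv2.cvtColor(S['im'],cv2.COLOR_RGB2BGR)[150:300,130:480]
cv2.imwrite('pics/s16c.png',cv2.resize(im,None,fx=2.28,fy=2.28,interpolation=cv2.INTER_CUBIC))
E
```

```text
time: 56.65
tool_pos: [530.8, 163.0, 111.8]
tcp_rot: [-180.0, -0.0, -179.9]
ft_force: [-0.1, -1.0, 0.5]
finger_gap: 17.4
time: 58.15
tool_pos: [384.8, 163.1, 237.2]
tcp_rot: [180.0, 0.1, -179.8]
ft_force: [-0.8, -0.2, 0.3]
finger_gap: 42.7
t 58.1 tcp [384.8 163.1 237.2] [ 1.800e+02  1.000e-01 -1.798e+02] F [-0.8 -0.2  0.3] gap 42.7 -> units [-0.3  -0.    1.75]
scene (360, 213) [[355, 205, 7, 8, 44]]
[358.11363636 208.38636364] [509.81847784 161.21453419 135.        ]
56 [512.46851607 159.16178871 137.79947883] [520.56315689 171.94940107 146.92994472]
257 71 [[469.0, 257.0, 209.0]]
342 68 [[469.0, 342.0, 208.0]]
427 61 [[469.0, 428.0, 207.0]]
top (208, 219) [[201, 218, 1, 1, 1], [202, 222, 12, 7, 44]]
[206.79545455 225.18181818] [511.48199044 166.01622566 135.        ]
40 [507.74234474 161.0833356  141.86835633] [517.84535102 171.01824829 149.84744449]
257 0 
342 3 [[464.0, 357.0, 211.0]]
427 48 [[465.0, 427.0, 212.0]]
```

The viewer limit is reached; numbers from here on. The knob is at about x 512 to 514, since the ball slipped along the pads again. With the jaws along x, closing at x=531 will centre the ball exactly.

```bash
python3 -m jog '[[[0,0,0,0,0,0.0278,0.9],[0,0,0,0,0,0.0278,0.9],[0,0,0,0,0,0.0278,0.9],[0,0,0,0,0,0.0278,0.9],[0,0,0,0,0,0.0278,0.9],[0,0,0,0,0,0.0278,0.9],[0,0,0,0,0,0.0278,0.9],[0,0,0,0,0,0.0278,0.9],[0,0,0,0,0,0.0278,0.9],[0,0,0,0,0,0,0.9]]]'
python3 -m jog '[[[0,0.5,0,0,0,0,0.9],[0,0.6,0,0,0,0,0.9],[0,0.6,0,0,0,0,0.9],[0,0.6,0,0,0,0,0.9],[0,0.6,0,0,0,0,0.9],[0,0,0,0,0,0,0.9]]]'
python3 -c "
from h import *
go(531,163,112,90)"
```

```text
time: 59.5
tool_pos: [386.6, 162.9, 236.9]
tcp_rot: [-180.0, 0.0, 90.1]
ft_force: [-0.3, 0.5, 0.5]
finger_gap: 76.6
time: 60.25
tool_pos: [532.3, 162.6, 236.0]
tcp_rot: [-179.9, 0.0, 90.2]
ft_force: [-0.3, 0.5, -0.2]
finger_gap: 77.0
t 60.2 tcp [532.3 162.6 236. ] [-179.9    0.    90.2] F [-0.3  0.5 -0.2] gap 77.0 -> units [ 0.01 -0.02  2.48]
  turn [-0.0002  0.0001  0.0006]
  units after turn [ 0.01 -0.03  2.48]
```

```bash
python3 -m jog '[[[0.01,-0.02,0.4,0,0,0,0.9],[0,0,0.5,0,0,0,0.9],[0,0,0.5,0,0,0,0.9],[0,0,0.5,0,0,0,0.9],[0,0,0.4,0,0,0,0.9],[0,0,0.18,0,0,0,0.9],[0,0,0,0,0,0,0.9]]]' 20
python3 -m jog '[[[0,0,0,0,0,0,0.6],[0,0,0,0,0,0,0.4],[0,0,0,0,0,0,0.3],[0,0,0,0,0,0,0.25],[0,0,0,0,0,0,0.2],[0,0,0,0,0,0,0.2],[0,0,0,0,0,0,0.2]]]' 20
python3 -c "
from h import *
go(531,163,112,90)"
```

```text
time: 61.12
tool_pos: [529.3, 163.5, 112.3]
tcp_rot: [-179.9, 0.0, 90.1]
ft_force: [-0.1, 0.3, 0.7]
finger_gap: 76.6
time: 62.0
tool_pos: [530.4, 163.6, 113.5]
tcp_rot: [179.9, -0.0, 90.0]
ft_force: [-1.8, 0.2, 5.3]
finger_gap: 22.2
t 62.0 tcp [530.4 163.6 113.5] [179.9  -0.   90. ] F [-1.8  0.2  5.3] gap 22.2 -> units [-0.01  0.01  0.03]
  turn [ 0.0002 -0.      0.0001]
  units after turn [-0.01  0.01  0.03]
```

Gap 22 mm: the ball is centred at x≈530.5. Open, rise straight up, retreat and check.

```bash
python3 -m jog '[[[0,0,0,0,0,0,0.6],[0,0,0,0,0,0,0.6],[0,0,0,0,0,0,0.6],[0,0,-0.4,0,0,0,0.6],[0,0,-0.6,0,0,0,0.6],[0,0,-0.7,0,0,0,0.6],[0,0,-0.7,0,0,0,0.6],[0,-0.5,-0.5,0,0,0,0.6],[-0.3,-0.7,0,0,0,0,0.6],[-0.7,-0.8,0,0,0,0,0.6],[-0.7,-0.8,0,0,0,0,0.6],[0,0,0,0,0,0,0.6]]]'
python3 - <<'E'
from h import *
go(400,163,150)
for n in('scene','top'):
    S=shot(n,n+'17'); g=S['im'].max(2); u,v=proj(S,np.array([528,162,135]))
    m=(g<45).astype(np.uint8); M=np.zeros_like(m); cv2.circle(M,(int(u),int(v)),9,1,-1); m&=M
    nn,l,st,ce=cv2.connectedComponentsWithStats(m)
    if nn>1: i=1+np.argmax(st[1:,4]); print(n,'knob',st[i],onz(S,*ce[i],135).round(1))
    C=cloud(S);P=C.reshape(-1,3)
    k=(abs(P[:,1]-162)<14)&(abs(P[:,0]-530)<30)&(P[:,2]>124)&(P[:,2]<160);print(k.sum(),P[k].mean(0).round(1),P[k].max(0).round(1))
    for y in(257,342,427):
        k=(abs(P[:,0]-466)<12)&(abs(P[:,1]-y)<15)&(P[:,2]>195)&(P[:,2]<240);print(y,k.sum(),np.percentile(P[k],[50],axis=0).round(0).tolist() if k.sum() else '')
    if n=='top':
        hsv=cv2.cvtColor(S['im'],cv2.COLOR_RGB2HSV); bx=np.s_[235:305,275:385]
        dark=(g<45)[bx];h=hsv[bx];wood=(h[...,0]<18)&(h[...,1]>120)&(h[...,2]>60);br=(g[bx]>90)
        pts=cv2.findNonZero(dark.astype(np.uint8)*255)
        hull=cv2.convexHull(cv2.findNonZero(cv2.morphologyEx((dark|wood).astype(np.uint8),cv2.MORPH_OPEN,np.ones((5,5)))))
        print('mat',[onz(S,p[0]+275,p[1]+235,4)[:2].round(0).tolist() for p in cv2.boxPoints(cv2.minAreaRect(hull))])
        r=cv2.minAreaRect(cv2.findNonZero(wood.astype(np.uint8)));print('handle',[onz(S,p[0]+275,p[1]+235,28)[:2].round(0).tolist() for p in cv2.boxPoints(r)])
        ins=np.zeros(dark.shape,np.uint8);cv2.fillConvexPoly(ins,hull,1);ins=cv2.erode(ins,np.ones((5,5)))
        q=cv2.findNonZero((br&(ins>0)).astype(np.uint8));r=cv2.boundingRect(q);print('metal',onz(S,r[0]+275,r[1]+235,20)[:2].round(0),onz(S,r[0]+r[2]+275,r[1]+r[3]+235,20)[:2].round(0))
E
```

```text
time: 63.5
tool_pos: [388.4, 77.1, 259.6]
tcp_rot: [179.8, 0.0, 89.9]
ft_force: [-0.2, 0.5, 0.2]
finger_gap: 51.2
t 63.5 tcp [388.4  77.1 259.6] [179.8   0.   89.9] F [-0.2  0.5  0.2] gap 51.2 -> units [1.72 0.22 2.19]
scene knob [357 210   7  10  52] [532.8 162.  135. ]
55 [534.6 159.3 139.9] [542.6 169.6 146.7]
257 71 [[469.0, 257.0, 208.0]]
342 67 [[470.0, 340.0, 207.0]]
427 63 [[468.0, 428.0, 207.0]]
top knob [207 216   1   1   1] [539.  165.3 135. ]
10 [538.3 162.6 143.9] [541.3 170.3 148.2]
257 48 [[464.0, 258.0, 212.0]]
342 47 [[464.0, 343.0, 212.0]]
427 49 [[464.0, 427.0, 212.0]]
mat [[450.0, -66.0], [456.0, -341.0], [333.0, -339.0], [327.0, -68.0]]
handle [[406.0, -182.0], [415.0, -293.0], [387.0, -295.0], [378.0, -183.0]]
metal [417. -86.] [ 354. -292.]
```

Lever and brackets look right, with the knob top at z 147 and the surface mean consistent with x≈530. But the rod has been knocked: handle centre is now about (397,-238), which puts the hook tip at about x 315, off the mat edge (about 326). It needs putting back.

```bash
python3 -m jog '[[[-0.5,0,0,0,0,0,0.6],[-0.8,0,0,0,0,0,0.6],[-0.8,0,0.2,0,0,0,0.6],[-0.8,0,0.3,0,0,0,0.6],[-0.8,0.1,0.3,0,0,0,0.6],[-0.8,0.1,0.3,0,0,0,0.6],[-0.8,0,0.4,0,0,0,0.6],[-0.7,0,0.4,0,0,0,0.6],[-0.2,0,0.4,0,0,0,0.6],[0,0,0,0,0,0,0.6],[0,0,0,0,0,0,0.6]]]'
python3 - <<'E'
from h import *
W=shot('wrist','w18')
hsv=cv2.cvtColor(W['im'],cv2.COLOR_RGB2HSV)
m=((hsv[...,0]<18)&(hsv[...,1]>120)&(hsv[...,2]>60)).astype(np.uint8)*255
c=max(cv2.findContours(m,0,1)[0],key=cv2.contourArea);r=cv2.minAreaRect(c)
P=np.array([onz(W,*p,28)[:2] for p in cv2.boxPoints(r)]);print(r,P.round(0).tolist(),P.mean(0))
C=cloud(W).reshape(-1,3);k=(C[:,2]>17)&(C[:,2]<35)&(abs(C[:,0]-380)<90)&(C[:,1]>-330)&(C[:,1]<-60);q=C[k];print(len(q),q.min(0).round(0),q.max(0).round(0))
for y in range(-300,-60,20):
    g=q[abs(q[:,1]-y)<6]
    if len(g): print(y,g[:,0].min().round(0),g[:,0].max().round(0),g[:,0].mean().round(1))
go(396,-234,12,94.6)
S=load('scene17');g=S['im'].max(2);u,v=proj(S,np.array([528,162,135]));u,v=int(u),int(v)
print(u,v,g[v-14:v+12,u-10:u+10])
E
```

```text
time: 64.97
tool_pos: [401.1, -231.2, 143.7]
tcp_rot: [180.0, -0.0, 90.1]
ft_force: [-0.4, -0.6, 0.4]
finger_gap: 51.5
((248.84747314453125, 184.52383422851562), (145.79351806640625, 34.9818000793457), 81.11934661865234) [[364.0, -170.0], [387.0, -167.0], [403.0, -276.0], [376.0, -280.0]] [ 382.59053711 -223.22409133]
6427 [ 362. -279.   17.] [399. -98.  31.]
-280 375.0 399.0 386.2
-260 373.0 398.0 386.2
-240 371.0 396.0 383.6
-220 368.0 393.0 381.2
-200 366.0 391.0 378.9
-180 363.0 389.0 376.5
-160 368.0 379.0 373.9
-140 366.0 377.0 371.6
-120 363.0 374.0 369.2
-100 362.0 372.0 367.1
t 65.0 tcp [ 401.2 -231.3  144.1] [179.9   0.   90.1] F [ 0.2  0.5 -0.5] gap 51.4 -> units [-0.05 -0.11  2.64]
  turn [ 0.0002  0.0001 -0.0125]
  units after turn [-0.05 -0.11  2.64]
359 213 [[178 180 179 179 179 180 179 157 109  64  48  45  46  48  49  64  79 105
  126 135]
 [179 178 181 178 180 179 180 180 156 116  71  46  46  50  51  53  53  52
   52  69]
 [179 179 178 179 179 181 180 179 179 155 110  68  51  47  47  52  52  54
   55  53]
 [177 181 179 179 179 180 181 180 181 180 155 128  92  60  53 
[... 1193 characters left out ...]
 179 178
  178 179]
 [177 176 175 177 177 177 179 177 113  14   9   7   9  37 131 174 180 180
  179 179]
 [177 175 172 175 175 176 178 158  93  39  32  21  26  41 132 174 179 179
  178 180]
 [178 176 174 176 177 177 176 153  90  46  50  33  36  46  74 149 179 179
  178 180]
 [179 178 178 178 177 177 177 127  52  48  52  50  48  55  67 137 174 177
  178 179]
 [178 176 176 178 176 177 175 124  56  47  73  95 124 124  78  46 103 156
  172 172]
 [178 176 175 176 176 177 156  94  43  48 109 160 172 140  76  24  82 119
  122 123]
 [173 171 170 169 171 173 149  88  47  48  85 128 129 121  85  43 115 117
   79  76]
 [129 124 119 120 120 121  86  46  47  57  93 113 113 113  72  32 135 127
   67  68]]
```

The rod was apparently still sliding between the last two looks; check that it has settled.

```bash
python3 -m jog '[[[0,0,0,0,0,0,0.6],[0,0,0,0,0,0,0.6],[0,0,0,0,0,0,0.6],[0,0,0,0,0,0,0.6]]]'
cat > rod.py <<'E'
from h import *
import sys
W=shot('wrist',sys.argv[1])
hsv=cv2.cvtColor(W['im'],cv2.COLOR_RGB2HSV)
m=((hsv[...,0]<18)&(hsv[...,1]>120)&(hsv[...,2]>60)).astype(np.uint8)
C=cloud(W);q=C[(m>0)&(C[...,2]>20)&(C[...,2]<36)]
r=cv2.minAreaRect(q[:,:2].astype(np.float32));c=np.array(r[0])
v=np.linalg.svd(q[:,:2]-q[:,:2].mean(0),full_matrices=False)[2][0];v*=np.sign(v[1]);yaw=np.degrees(np.arctan2(v[1],v[0]))
n=np.array([-v[1],v[0]]);print('c',c.round(1),r[1],'yaw',yaw.round(1),'butt',(c-55*v).round(),'corner',(c+150*v).round(),'tip',(c+150*v+70*n).round())
go(*(c+5*v),12,yaw)
E
python3 rod.py w19
```

```text
time: 65.53
tool_pos: [400.2, -231.5, 143.1]
tcp_rot: [180.0, 0.0, 90.0]
ft_force: [-0.3, 0.3, -0.8]
finger_gap: 51.2
c [ 381.5 -223.9] (23.640216827392578, 109.33867645263672) yaw 96.8 butt [ 388. -279.] corner [364. -75.] tip [294. -83.]
t 65.6 tcp [ 400.2 -231.5  143. ] [180.   0.  90.] F [-0.2  0.3 -0.4] gap 51.6 -> units [ 0.25 -0.39  2.62]
  turn [ 0.      0.     -0.0187]
  units after turn [ 0.3  -0.35  2.62]
```

```bash
python3 -m jog '[[[0,0,0,0,0,-0.0187,0.6],[0.3,-0.35,0.3,0,0,0,0.6],[0,0,0.5,0,0,0,0.6],[0,0,0.5,0,0,0,0.6],[0,0,0.5,0,0,0,0.6],[0,0,0.5,0,0,0,0.6],[0,0,0.3,0,0,0,0.6],[0,0,0,0,0,0,0.6]]]' 90
python3 -m jog '[[[0,0,0,0,0,0,0.1],[0,0,0,0,0,0,0.1],[0,0,0,0,0,0,0.1],[0,0,0,0,0,0,0.1],[0,0,0,0,0,0,0.1],[0,0,-0.3,0,0,0,0.1],[0,0,-0.3,0,0,0,0.1],[0,0,0,0,0,0,0.1]]]' 90
python3 -c "
from h import *
go(414,-255,12,93.4)"
```

```text
time: 66.58
tool_pos: [380.2, -218.1, 12.0]
tcp_rot: [-179.9, -0.1, 96.8]
ft_force: [-0.2, -0.4, 0.5]
finger_gap: 51.2
time: 67.58
tool_pos: [382.4, -219.8, 45.2]
tcp_rot: [179.8, 0.2, 96.8]
ft_force: [-0.1, -0.4, -1.4]
finger_gap: 21.5
t 67.6 tcp [ 382.4 -219.8   45.2] [179.8   0.2  96.8] F [-0.1 -0.4 -1.4] gap 21.5 -> units [-0.77  0.54  0.67]
  turn [0.0005 0.0004 0.0094]
  units after turn [-0.74  0.59  0.66]
```

```bash
python3 -m jog '[[[0,0,0,0,0,0.0094,0.1],[-0.25,0.2,0,0,0,0,0.1],[-0.25,0.2,0,0,0,0,0.1],[-0.24,0.19,0,0,0,0,0.1],[0,0,0,0,0,0,0.1],[0,0,0.3,0,0,0,0.1],[0,0,0.25,0,0,0,0.1],[0,0,0.09,0,0,0,0.1],[0,0,0,0,0,0,0.1],[0,0,0,0,0,0,0.1]]]'
python3 -c "
from h import *
go(414,-255,12,93.4)"
```

```text
time: 68.82
tool_pos: [412.6, -253.4, 13.3]
tcp_rot: [-179.9, -0.1, 93.4]
ft_force: [-15.0, 12.2, 40.7]
finger_gap: 21.5
t 68.8 tcp [ 412.6 -253.4   13.3] [-1.799e+02 -1.000e-01  9.340e+01] F [-15.   12.2  40.7] gap 21.5 -> units [-0.03  0.03  0.03]
  turn [-0.0002 -0.0001  0.0001]
  units after turn [-0.03  0.03  0.03]
```

Pressing 41 N through the rod, which is more than intended; ease up first, then release.

```bash
python3 -m jog '[[[0,0,-0.05,0,0,0,0.1],[0,0,-0.02,0,0,0,0.1],[0,0,0,0,0,0,0.1]]]'
python3 -m jog '[[[0,0,0,0,0,0,0.5],[0,0,0,0,0,0,0.5],[0,0,0,0,0,0,0.5],[0,0,-0.3,0,0,0,0.5],[0,0,-0.6,0,0,0,0.5],[0,0,-0.8,0,0,0,0.5],[0,0,-0.8,0,0,0,0.5],[-0.5,0,-0.4,0,0,0,0.5],[0,0,0,0,0,0,0.5],[0,0,0,0,0,0,0.5]]]'
python3 rod.py w20
```

```text
time: 69.2
tool_pos: [412.1, -253.4, 13.6]
tcp_rot: [-179.9, -0.0, 93.4]
ft_force: [0.5, 0.8, -1.0]
finger_gap: 21.7
time: 70.45
tool_pos: [413.8, -278.3, 159.1]
tcp_rot: [-180.0, -0.0, 93.4]
ft_force: [0.6, 0.2, 0.3]
finger_gap: 42.6
c [ 412.3 -257.8] (23.692100524902344, 107.86085510253906) yaw 93.5 butt [ 416. -313.] corner [ 403. -108.] tip [ 333. -112.]
t 70.5 tcp [ 413.5 -277.9  158.5] [-1.799e+02 -1.000e-01  9.340e+01] F [-0.2  0.2 -1.9] gap 42.8 -> units [0.5  0.   2.93]
  turn [-0.0002 -0.0002 -0.0002]
  units after turn [ 0.5  -0.    2.93]
```

```bash
python3 -m jog '[[[-0.8,-0.2,-0.3,0,0,0,0.5],[-0.8,-0.2,-0.3,0,0,0,0.5],[-0.8,-0.2,-0.3,0,0,0,0.5],[-0.8,-0.2,0,0,0,0,0.5],[-0.6,-0.2,0,0,0,0,0.5],[-0.4,0,0,0,0,0,0.5],[0,0,0,0,0,0,0.5]]]'
python3 - <<'E'
from h import *
S=shot('top','top21');g=S['im'].max(2)
print(proj(S,np.array([333,-112,16])),proj(S,np.array([403,-108,16])))
print(g[245:296,284:316:2])
D=shot('scene','scene21')
for n,Q,ref in(('scene',D,'scene17'),('top',S,'top0')):
    P=cloud(Q).reshape(-1,3)
    for y in(257,342,427):
        k=(abs(P[:,0]-466)<12)&(abs(P[:,1]-y)<15)&(P[:,2]>195)&(P[:,2]<240);print(n,y,k.sum(),np.percentile(P[k],[50],axis=0).round(0).tolist() if k.sum() else '')
    k=(abs(P[:,1]-162)<14)&(abs(P[:,0]-530)<30)&(P[:,2]>124)&(P[:,2]<160);print(k.sum(),P[k].mean(0).round(1),P[k].max(0).round(1))
u,v=proj(S,np.array([531,162,135]));u,v=int(u),int(v);print(u,v);print(g[v-10:v+14,u-8:u+9])
# bystander change vs start
a=load('scene0')['im'].astype(int);d=np.abs(a-D['im']).max(2)
for nm,p in dict(mug=(655,-456,45),phone=(505,-463,10),eraser=(328,-445,30),tape=(331,300,12),flask=(690,231,100),canister=(610,415,100),orange=(344,391,20),purple=(640,-560,20)).items():
    u,v=proj(D,np.array(p,float)).astype(int);print(nm,(u,v),np.mean(d[max(v-14,0):v+14,max(u-14,0):u+14]>40).round(3))
E
```

```text
time: 71.38
tool_pos: [376.1, -491.3, 202.7]
tcp_rot: [-179.9, -0.1, 93.3]
ft_force: [0.0, 0.5, -0.2]
finger_gap: 42.8
[302.26604381 285.93793814] [300.07855238 263.45138867]
[[135 138 137 134 136 137 138 133 137 138 136 139 137 137 141 134]
 [135 139 140 137 138 134 139 135 140 135 137 139 135 130 131 126]
 [139 134 136 132 132 124 126 130 125 129 121 125 119 104 103  96]
 [137 123 122 103 109  91  92  88  89  84  79  86  70  61  55  49]
 [127  88  78  68  64  48  47  49  37  31  38  35  32  27  22  19]
 [123  58  37  33  15  19  33  28  31  27  14  21  27  13  21  26]
 [126  49  18  10  31  19  23  19  30  19  37  22  15  22  23  37]
 [131  64   8  15  19  35  22  25  21  19  26  24  15  16  32  30]
 [133  71  29  25  25  22  29  33  28  31  16  22  18  21  22  18]
 [136  71  20  35  12  30  23  26  28  21  28  21  18  26  25  24]
 [131  69  25  31  22  20  25  21  29  28  14  14  23  22  31  28]
 [136  74  23  31  16  27  18  29  30  25  31  26  29  17  27  15]
 [134  74  28  18  29  20  17  28  24  18  27  31  31  31  15  14]
 [130  77  24  23  23  32  22  22  24  17  19  19  27 
[... 4148 characters left out ...]
07]
 [113 109 107  84  74  70  90 102  94  66  48  39  45  55  79 100 115]
 [113 111 106  85  72  72  92 106  95  69  51  48  46  60  83 107 115]
 [111 115 107  89  75  76  93 107  96  68  54  78  77  82  90 108 114]
 [110 112 106  95  84  81  91 106  93  71  75  98 100 105 113 109 111]
 [114 112 110  94  90  84  95 108  96  72  83 106 117 114 116 115 109]]
mug (np.int64(137), np.int64(280)) 0.0
phone (np.int64(147), np.int64(244)) 0.019
eraser (np.int64(160), np.int64(197)) 0.186
tape (np.int64(381), np.int64(192)) 0.519
flask (np.int64(396), np.int64(266)) 0.004
canister (np.int64(453), np.int64(239)) 0.0
orange (np.int64(409), np.int64(192)) 0.657
purple (np.int64(102), np.int64(283)) 0.0
```

The hook tip ends 2–3 px (~7 mm) inside the mat edge. The top-view knob sits at (207.5,219), where an upright knob should project. One last check of the tape, orange piece and eraser in the top view (shadows and hanging brackets affect the scene view), then hand in.

Run:
```python
from h import *
def cen(S,u,v,f):
    hsv=cv2.cvtColor(S['im'],cv2.COLOR_RGB2HSV).astype(int);w=np.s_[v-20:v+20,u-26:u+26]
    m=f(hsv[w]);ys,xs=np.nonzero(m);return m.sum(),xs.mean().round(1) if m.sum() else 0,ys.mean().round(1) if m.sum() else 0
A=load('top0');B=load('top21')
sat=lambda h:h[...,1]>90
for n,u,v in(('tape',183,291),('orange',140,288),('purple',451,198)): print(n,cen(A,u,v,sat),cen(B,u,v,sat))
dk=lambda h:h[...,2]<105
for n,u,v in(('eraser',410,284),('phone',410,228),('flask',194,150)): print(n,cen(A,u,v,dk),cen(B,u,v,dk))
s=telemetry.sense();print(s['time'],s['tool_pos'].round())
```

```text
tape (np.int64(187), np.float64(24.9), np.float64(19.7)) (np.int64(187), np.float64(25.0), np.float64(20.0))
orange (np.int64(378), np.float64(25.6), np.float64(19.2)) (np.int64(382), np.float64(25.6), np.float64(19.1))
purple (np.int64(332), np.float64(26.1), np.float64(20.2)) (np.int64(333), np.float64(26.2), np.float64(20.2))
eraser (np.int64(678), np.float64(28.0), np.float64(20.2)) (np.int64(652), np.float64(24.8), np.float64(16.3))
phone (np.int64(956), np.float64(26.7), np.float64(19.6)) (np.int64(983), np.float64(27.3), np.float64(20.0))
flask (np.int64(565), np.float64(26.0), np.float64(21.4)) (np.int64(556), np.float64(26.0), np.float64(21.3))
71.475 [ 377. -490.  203.]
```

```bash
python3 -c "
from bench import job
print(job.hand_in())"
```

```text
the job is handed in; nothing more can be done
None
```

The job is handed in: both brackets under the guard are drawn out with the rod, all three grey brackets hang one to a hook, and the brake lever is upright. The clock stood at about 71 s of the 210 s allowed.

**Final checks**
- **Brackets:** all three hang level, about 30 mm down, with the same reading before and after braking.
- **Lever:** the knob measured x ≈ 530 mm against 531 mm for upright, good to about 2 degrees. My first braking move was about 4 s after the last bracket was released.
- **Rod:** it lies on the mat, with the hook tip about 7 mm inside the edge.
- **Other things on the desk:** the tape, orange and purple look-alikes, phone, flask, mug and canister measured unmoved. The eraser's reading shifted a few pixels; I put that down to the arm hiding part of it and did not confirm it.

**What went wrong along the way**
- **Lever slipped twice:** the knob slid in the jaws on the first two swings, stopping about 17° and then about 10° short of upright. A third grip, with the jaws along the swing, brought it upright.
- **Rod was knocked:** it was pushed off the mat's edge during the run, so I gripped it again and put it back. In doing so the rod briefly pressed on the mat with a wrist reading of about 41 N upward (about 45 N in all). That load went through the held rod, not the gripper body.
- **Last look was by numbers only:** the picture viewer had reached its limit, so the final lever position and the rod were checked from measurements, not by eye.

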